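# Take the red bit caddy off its keeper hook

### The arm

A 6-joint arm with a two-finger parallel gripper is mounted at the origin on the work surface. World frame = base frame: x ahead of the robot, y to its left, z up, the work surface at z = 0. Lengths are in m, angles in rad, forces in N, time in s.
With the tool pointing down it reaches from about 0.325 to 0.75 m from the base axis. Payload 7.6 kg.
Tool frame: the origin (TCP) lies midway between the tips of the shut fingers; the grasp point (between the pads) lies ctrl.grip_depth behind it (ctrl.grip_depth is the distance from the TCP to the grasp point, in m); z points along the fingers, y is the line along which they close (so a half turn about z gives the same grasp; the last joint's range is limited). The gripper opens to 85 mm and grips with 20 to 120 N. Pads are 22 mm wide; open, the fingers measure 114 mm over their backs; the gripper's body (76 mm by 85 mm) begins 54 mm behind the grasp point. The pads swing forward as they close: fully open they stand 13 mm farther back than shut.
Start: joints at [1.214, 0.052, 1.401, -0, 1.689, -0.07], TCP at [0.148, 0.504, 0.205] pointing down, gripper open.
Joint ranges: [-2.9, 2.9], [-0.91, 2.17], [0.12, 2.37], [-1.06, 4.2], [0.26, 2.73], [-2.93, 2.93]. Speed limits (rad/s): [2.57, 2.57, 3.01, 3.14, 3.14, 3.14].

### API

Orientations are given as a unit quaternion [w, x, y, z].
In Python, from bench import ctrl gives the robot as it stands.
- The arm moves only by the tool drive_tool, never from a script. Its argument "deltas" is a list of rows, each an object of numbers: "x", "y", "z": the shift along the tool's x, y, z in m; "ax", "ay", "az": the turn, a rotation vector about the tool's x, y, z in rad. In form: [{"x": .., "y": .., "z": .., "ax": .., "ay": .., "az": ..}, ...]. A call has 1 to 20 rows; each row is the pose to reach, as a shift and turn from the pose commanded when the call began, along the tool's axes at that moment; what a row does not reach only later rows make up. A row lasts 1/10 s, in which the tool goes at most 50 mm and 8.59 degrees, less where a joint would pass 70% of its speed; a pose out of reach is approached as far as the arm can. A call with a gripper value outside its range is refused whole. "claw" is the closure, from -1 (fully open) to 1 (shut), set as the call begins (left out, the last holds). The fingers move at their own pace and stop on an object; "squeeze" is the grip in N (left out, the last holds). Time passes only in rows, so rows that repeat a pose let the fingers close. It gives the time, the measured TCP pose, the force, the opening and the grip force at its end, in the units of the state.
- ctrl.state(): the state, without advancing time (a new reading comes with each control period).
- ctrl.snapshot(name): name is "side" or "top"; returns a dict with "img" (400x640x3 uint8, red, green, blue), "depth" (400x640 float32, m along the optical axis (not along the pixel's ray), 0 where there is no reading), "K" (3x3 intrinsics, pixels), "dist_coeffs" ([k1, k2, p1, p2, k3] as OpenCV has them; the pictures are not rectified), "view" (4x4, takes a point from world to camera coordinates). Camera axes: x right, y down, z forward; pixel columns grow to the right and rows downward; lengths in m; the calibration is good to about 2 mm. A picture is of the moment at which its call begins.
- ctrl.job_done(): hands the job in; it is judged then, once.
Trained networks look in the newest picture that a camera, given by its name, has taken for a name from the list of things; names that differ only in an ending like _2 or _b are one class to them, and where a whole thing is asked for, a point or a joint stands for the part that bears it (a point fixed in the world has none). Each returns a list of dicts, best first, with "score" (0 to 1); they miss things now and then, are a little off and sometimes report something else, mostly with a low value. They report only what shows in the picture. A call takes as long as a camera call. They do not tell look-alikes from the thing itself.
- ctrl.look_for(name, camera): "location" ([x, y, z] in m, in world coordinates, good to about 4 mm: the middle of the surface that is visible of it).
- ctrl.landmark_of(name, camera): "location" ([x, y, z] in m, in world coordinates, good to about 4 mm: a listed point, or the origin of a listed thing).
The state is a dict: "t": time; "qpos": joint angles; "dq": joint speeds; "joint_efforts": joint torques, N m; "tool_pos": TCP position; "ee_rot": TCP orientation; "contact_force": force on the tool from outside, world axes, zero at the start; "moment": the same for the moment, N m; "opening": finger opening in m; "finger_force": force on a finger pad.
Only numpy, scipy, OpenCV 4.12 (cv2) and the standard library are available. Lean on these libraries where they do the work, as an engineer would, in place of code of your own. Each camera call takes 0.05 s, during which the arm holds its last target. There are 200 camera calls.

### The job

Take the red bit caddy off the tool rail: press down the orange sprung keeper on its hook, slide the caddy off over the keeper without forcing it against the hook or leaning hard on the hook, and stand it gently upright on a free spot of the white tray. Leave the blue caddy hanging and the other things where they are.

Things in the scene. Friction and masses are not known exactly. Their poses are not given: they have to be found in the camera images.
- rail: Tool rail on two posts: aluminium bar 360 mm long (y), 20 mm deep, 173 to 213 mm above the bench. Origin on the bench under its middle; x away from the hooks, z up. Two grey nylon pegs (hooks; 12 mm wide, 10 high, 104 long) stick out to -x at y = +70 and -70 mm from black clips with faces at x = -22 mm, rising 0.12 rad to their tips; flat tops 210 mm high at the clip, 222 at the tip.
- hook_left (a point): Foot of the keeper's stop face on the top line of the unloaded peg at rail y = +70 mm; axes as the rail's; 69.5 mm along the peg from the clip, 34.5 mm from the tip. Fixed to the rail: does not follow the peg's bending. The orange keeper is a 6 mm wide sprung pawl in a slot of the peg; its free end, here, stands 8 mm above the peg's top with an upright face towards the rail.
- hook_right (a point): The same point of the same hook at rail y = -70 mm. Keeper: a ramp falls from its free end to its hinge 27.5 mm nearer the tip. Pressed at the free end (3.5 N to start, 8.5 N at the end) it sinks flush with the peg's top; let go, it springs up. A caddy pulled outwards jams on it unless it is flush; once the caddy's bar is on it, the bar keeps it down.
- tip_left (a point): Top of the left peg's tip, unloaded, fixed to the rail. The pegs are springy and not alike: one is worn and gives 0.55 mm, the other 0.3 mm, per N of press at the keeper (which is which is not known), so flush is found by force, not by height: 12 to 16 N down on the keeper's free end has it flush. A hook should not take over 32 N in all from the gripper or 25 N from a caddy.
- tip_right (a point): Top of the right peg's tip, unloaded, fixed to the rail.
- caddy_red: Red bit caddy, 0.2 to 0.4 kg, hanging on either hook (see which is nearer). Origin: centre of its underside, z up. Block 44 (x) by 76 (y) by 30 mm high with two rows of bits up to z = 44 mm; from its middle a carrying plate, 10 mm thick (x), 36 wide (y), rises to z = 132 mm. Its eye, 18 wide, 16 high (z = 96 to 112 mm), has the peg through it along x; above is a 20 mm high bar.
- caddy_red_eye (a point): Top of the red caddy's eye = underside of its bar (edges rounded 2 mm), mid plate, 112 mm above the caddy's origin. The plate's face starts 6 to 21 mm short of the keeper. Fingertips that pinch the bar from above, one on the rail side, one on the tip side, down to this height, are level with the peg's top: the tip-side finger can hold the keeper down while the caddy slides.
- caddy_blue: The same caddy in blue, hanging on the other hook; to be left alone.
- tray: White plastic tray, 220 mm (x) by 280 mm (y), rim 12 mm high and 4 mm thick, floor 4 mm above the bench. Origin: centre of its underside. Its half at -x is free, the half at +x holds the jar and the dish.
- jar: Amber screw-lid jar, 42 mm across, 50 mm high, on the tray's far half; origin: centre of its underside.
- dish: Steel dish, 60 mm across, 18 mm high, on the tray's far half; origin: centre of its underside.
- driver: Yellow screwdriver, 160 mm long, lying on the bench along its x; origin near its middle, on the bench.
There are look-alikes about, which are no part of the job. There is more than one size of the caddy_red; the job needs the middle-sized.

How it is judged:
By the outcome, as a careful person would: the job done as asked, in the order asked, and still so for the second after the job is handed in, with the robot touching nothing.
It also fails if it takes over 69 s, if anything falls off the work surface, if the arm or the gripper's body presses on something with over 40 N, if the wrist force passes 120 N, or if a joint passes its speed limit or range.

## Working session

There is one attempt and no reset: what is moved stays moved. The work goes in short steps, Python scripts to look and compute and a tool call to move; the robot and the scene stay as the last step left them, time stands still between calls to the robot, and variables do not carry over. Pictures are saved under pics/ and viewed, at most 10 in all, crops included, and the job is handed in when it is done.

Besides the shell and the picture viewer there is one more tool, called after "Emit:" by a JSON object that holds its "api" and its "payload". drive_tool: Moves the arm, as the interface text tells. Its arguments: {"type":"object","properties":{"deltas":{"type":"array","items":{"type":"object","properties":{"x":{"type":"number"},"y":{"type":"number"},"z":{"type":"number"},"ax":{"type":"number"},"ay":{"type":"number"},"az":{"type":"number"}}}},"claw":{"type":"number"},"squeeze":{"type":"number"}},"required":["deltas"]}

```bash
mkdir -p pics
cat > h.py <<'E'
from bench import ctrl
import numpy as np, cv2
def find(cam, names):
    for n in names:
        for f in ('landmark_of',):
            r=getattr(ctrl,f)(n,cam)
            print(cam,n,[(round(d['score'],2),np.round(d['location'],4).tolist()) for d in r[:4]])
def pix(s,p):
    V=s['view'];return cv2.projectPoints(np.array([p],float),cv2.Rodrigues(V[:3,:3])[0],V[:3,3],s['K'],np.array(s['dist_coeffs']))[0].ravel()
def world(s,u,v,d=None):
    d=s['depth'][int(v),int(u)] if d is None else d
    n=cv2.undistortPoints(np.array([[[u,v]]],float),s['K'],np.array(s['dist_coeffs'])).ravel()
    return (np.linalg.inv(s['view'])@np.r_[n*d,d,1])[:3]
E
python3 - <<'E'
from h import *
for c in('side','top'):
    s=ctrl.snapshot(c); cv2.imwrite(f'pics/{c}0.png',s['img'][:,:,::-1])
    print(s['view'].round(3).tolist())
    find(c,['rail','hook_left','hook_right','tip_left','tip_right','caddy_red','caddy_red_eye','caddy_blue','tray','jar','dish','driver'])
st=ctrl.state();print(st['t'],st['tool_pos'],st['ee_rot'],st['contact_force'],ctrl.grip_depth,st['opening'])
E
```

```text
[[0.819, -0.574, 0.014, -0.508], [-0.284, -0.426, -0.859, 0.289], [0.499, 0.7, -0.512, 0.879], [0.0, 0.0, 0.0, 1.0]]
side rail []
side hook_left [(0.7, [0.5582, -0.1017, 0.2192]), (0.21, [0.673, 0.1109, 0.0034])]
side hook_right [(0.85, [0.5468, -0.2416, 0.2189])]
side tip_left [(0.73, [0.5251, -0.0971, 0.2222])]
side tip_right [(0.86, [0.5133, -0.2364, 0.2205])]
side caddy_red [(0.92, [0.5081, -0.3975, 0.0029]), (0.63, [0.7593, -0.2553, -0.0015]), (0.62, [0.5609, -0.2397, 0.1034])]
side caddy_red_eye [(0.85, [0.5117, -0.3954, 0.1473]), (0.76, [0.5609, -0.2469, 0.2143]), (0.44, [0.5618, -0.2436, 0.1027])]
side caddy_blue [(0.75, [0.5823, -0.1054, 0.1051]), (0.32, [0.526, -0.0987, 0.2195])]
side tray [(0.67, [0.6081, 0.1836, -0.003])]
side jar [(0.66, [0.6742, 0.2695, 0.0109]), (0.32, [0.4104, -0.0249, -0.0042])]
side dish [(0.67, [0.6735, 0.271, 0.009]), (0.62, [0.6734, 0.1113, 0.0033])]
side driver [(0.56, [0.4093, -0.0218, 0.0009])]
[[-0.008, -1.0, 0.018, -0.072], [-0.987, 0.005, -0.158, 0.604], [0.158, -0.02, -0.987, 1.046], [0.0, 0.0, 0.0, 1.0]]
top rail []
top hook_left []
top h
[... 215 characters left out ...]
.72, [0.609, 0.1826, 0.0041])]
top caddy_red [(0.94, [0.5622, -0.2417, 0.1022]), (0.86, [0.7615, -0.2525, 0.0006]), (0.76, [0.514, -0.3959, -0.0029]), (0.17, [0.5642, -0.2446, 0.2143])]
top caddy_red_eye [(0.87, [0.5621, -0.2442, 0.2174]), (0.81, [0.51, -0.3949, 0.1471]), (0.66, [0.7625, -0.2577, 0.0758])]
top caddy_blue [(0.92, [0.5852, -0.1036, 0.1004])]
top tray [(0.97, [0.613, 0.1843, 0.0017])]
top jar [(0.52, [0.678, 0.2746, 0.0062])]
top dish [(0.72, [0.6742, 0.1125, 0.0059])]
top driver [(0.88, [0.4089, -0.026, -0.0021])]
1.3 [0.14851148 0.50357488 0.20482901] [8.68870271e-06 1.42910516e-01 9.89735613e-01 2.88474785e-05] [ 0.30374291 -0.03187628 -0.40898653] 0.0187 0.08536218738687085
```

View pics/side0.png

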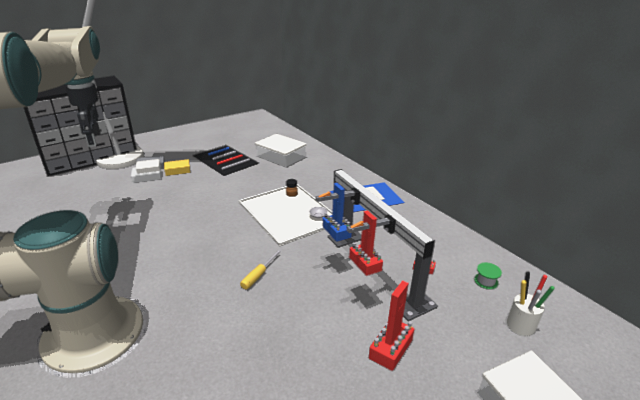

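View pics/top0.png

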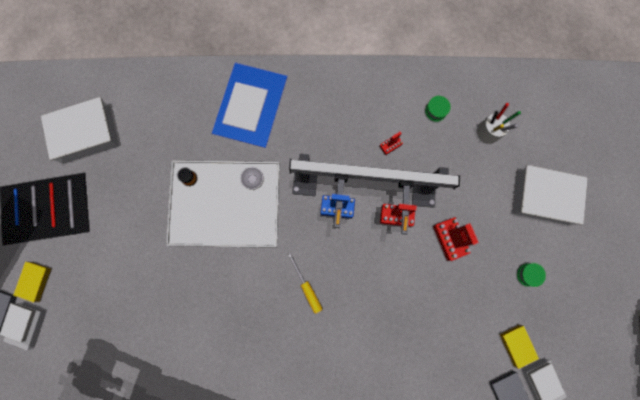

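Candidates for the red caddy: one hanging on the right hook (top 398,215; side 368,245), a larger one standing on the bench (top 456,238; side 392,335), and a small one behind the rail (top 391,143; side 425,265). The hanging one fits the description: middle size, on a hook. I'll check that choice in a close crop and measure the bar and keeper.

Run:
```python
from h import *
s=ctrl.snapshot('side');t=ctrl.snapshot('top')
a=cv2.resize(s['img'][165:295,300:450],(600,520),interpolation=cv2.INTER_CUBIC)
b=cv2.resize(t['img'][140:270,280:480],(800,520),interpolation=cv2.INTER_CUBIC)
cv2.imwrite('pics/a1.png',a[:,:,::-1]);cv2.imwrite('pics/b1.png',b[:,:,::-1])
E=[];
for k in range(3):
    for c in('side','top'):
        ctrl.snapshot(c)
        for n in['hook_left','hook_right','tip_left','tip_right','caddy_red_eye','tray']:
            for d in ctrl.landmark_of(n,c):
                if d['score']>.5:print(c,n,np.round(d['location'],4).tolist())
# top-view depth: cloud of red pts above z .225 and rail top
v,u=np.mgrid[140:270,280:480]
P=[];C=[]
for vv,uu in zip(v.ravel(),u.ravel()):
    if t['depth'][vv,uu]>0:P.append(world(t,uu,vv));C.append(t['img'][vv,uu])
P=np.array(P);C=np.array(C).astype(int)
red=(C[:,0]>90)&(C[:,1]<60)&(C[:,2]<60)
m=red&(P[:,2]>.222)&(abs(P[:,1]+.24)<.06)
print('bar',m.sum(),P[m].mean(0),P[m].min(0),P[m].max(0))
org=(C[:,0]>140)&(C[:,1]>70)&(C[:,2]<80)&(P[:,2]>.19)
for sy in(-.24,-.1):
    m=org&(abs(P[:,1]-sy)<.04);print('keeper',m.sum(),P[m].mean(0),P[m].min(0),P[m].max(0))
m=(abs(P[:,2]-.213)<.006)&(P[:,0]>.6)&(C.min(1)>120)
q=P[m];f=np.polyfit(q[:,1],q[:,0],1);print('rail',m.sum(),f,q.mean(0),q.min(0),q.max(0))
print(ctrl.state()['t'])
```

```text
side hook_left [0.5638, -0.1017, 0.2172]
side hook_right [0.5488, -0.2382, 0.2184]
side tip_left [0.5238, -0.1026, 0.2201]
side tip_right [0.5133, -0.2355, 0.2235]
side caddy_red_eye [0.5617, -0.2429, 0.2126]
side caddy_red_eye [0.5101, -0.3926, 0.147]
side caddy_red_eye [0.5597, -0.2411, 0.1038]
side tray [0.6103, 0.1822, -0.0058]
top hook_left [0.5632, -0.1056, 0.2192]
top hook_right [0.5513, -0.2421, 0.2214]
top tip_right [0.5131, -0.2375, 0.222]
top caddy_red_eye [0.7608, -0.2532, 0.0788]
top caddy_red_eye [0.5664, -0.2449, 0.2155]
top tray [0.6127, 0.1812, 0.0026]
side hook_left [0.5591, -0.2369, 0.1018]
side hook_left [0.5618, -0.1009, 0.2227]
side hook_right [0.5457, -0.2434, 0.2173]
side tip_left [0.5253, -0.1, 0.221]
side tip_right [0.5142, -0.2373, 0.2229]
side caddy_red_eye [0.5096, -0.3955, 0.1409]
side caddy_red_eye [0.5613, -0.2448, 0.2162]
side caddy_red_eye [0.6733, 0.2681, 0.0084]
side tray [0.6104, 0.1801, -0.0025]
top hook_left [0.5623, -0.1049, 0.2192]
top hook_right [0.5492, -0.2421, 0.2194]
top tip_left [0.5264, -0.0972, 0.2185]
top tip_right [0.5141, -0.2382, 0
[... 680 characters left out ...]
.2379, 0.2181]
top caddy_red_eye [0.5683, -0.2411, 0.2141]
top caddy_red_eye [0.5103, -0.3956, 0.1484]
top caddy_red_eye [0.7617, -0.2554, 0.0772]
top tray [0.6099, 0.182, 0.0023]
bar 96 [ 0.56476807 -0.24302552  0.23402814] [ 0.5584031  -0.26010084  0.22277116] [ 0.57119182 -0.22560161  0.23836575]
keeper 50 [ 0.53607555 -0.24224468  0.22215182] [ 0.51943649 -0.26203835  0.21041501] [ 0.57142654 -0.23766855  0.23439418]
keeper 40 [ 0.5476829  -0.10134177  0.22349888] [ 0.53446505 -0.10425238  0.21512296] [ 0.56105038 -0.09754077  0.22744907]
rail 1489 [0.10162511 0.66260428] [ 0.64422873 -0.18081698  0.2133925 ] [ 0.61700865 -0.35924269  0.20764749] [ 0.67118315 -0.00412583  0.21835929]
3.5
```

View pics/a1.png

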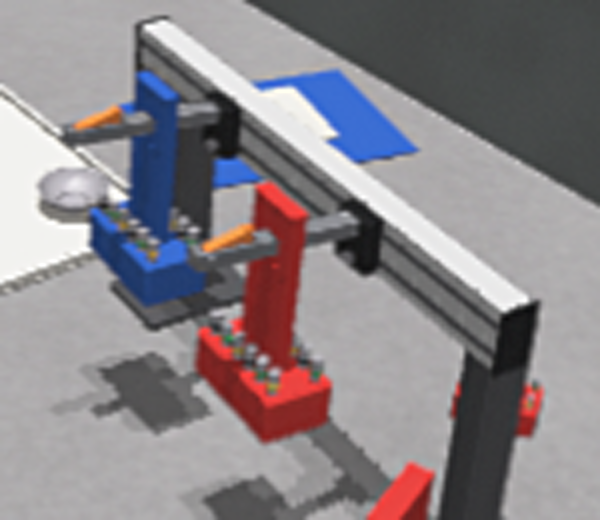

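View pics/b1.png

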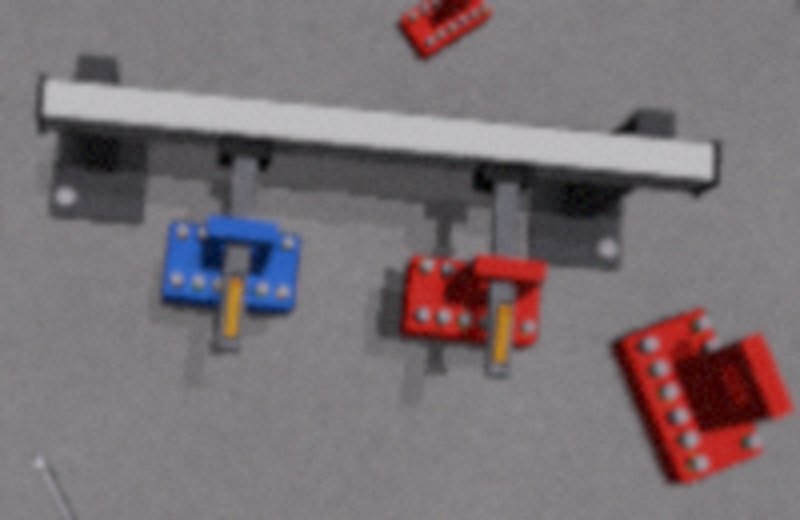

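The close crop confirms the mid-sized red caddy hanging on the right hook; its plate stands about 12 mm short of the keeper, and the rail yaw is about -0.10 rad. I'll move above the bar.

Emit:
{"api": "drive_tool", "payload": {"deltas": [{"z": -0.05}, {"z": -0.1}, {"z": -0.13, "az": 0.1}, {"x": -0.03, "y": -0.03, "z": -0.13, "az": 0.2}, {"x": -0.065, "y": -0.065, "z": -0.13, "az": 0.3}, {"x": -0.1, "y": -0.1, "z": -0.13, "az": 0.4}, {"x": -0.135, "y": -0.135, "z": -0.13, "az": 0.5}, {"x": -0.17, "y": -0.17, "z": -0.13, "az": 0.6}, {"x": -0.205, "y": -0.205, "z": -0.13, "az": 0.7}, {"x": -0.24, "y": -0.24, "z": -0.13, "az": 0.8}, {"x": -0.275, "y": -0.275, "z": -0.13, "az": 0.9}, {"x": -0.31, "y": -0.31, "z": -0.13, "az": 1.0}, {"x": -0.345, "y": -0.345, "z": -0.13, "az": 1.1}, {"x": -0.38, "y": -0.38, "z": -0.13, "az": 1.2}, {"x": -0.415, "y": -0.415, "z": -0.13, "az": 1.3}, {"x": -0.45, "y": -0.45, "z": -0.13, "az": 1.384}, {"x": -0.485, "y": -0.485, "z": -0.13, "az": 1.384}, {"x": -0.52, "y": -0.52, "z": -0.13, "az": 1.384}, {"x": -0.555, "y": -0.555, "z": -0.13, "az": 1.384}, {"x": -0.59, "y": -0.58, "z": -0.13, "az": 1.384}], "claw": 0.06, "squeeze": 20}}

```text
invalid input at $.deltas[0]: expected keys x, y, z, ax, ay, az
```

Emit:
{"api": "drive_tool", "payload": {"deltas": [{"x": 0, "y": 0, "z": -0.05, "ax": 0, "ay": 0, "az": 0}, {"x": 0, "y": 0, "z": -0.1, "ax": 0, "ay": 0, "az": 0.1}, {"x": -0.02, "y": -0.02, "z": -0.13, "ax": 0, "ay": 0, "az": 0.2}, {"x": -0.055, "y": -0.055, "z": -0.13, "ax": 0, "ay": 0, "az": 0.3}, {"x": -0.09, "y": -0.09, "z": -0.13, "ax": 0, "ay": 0, "az": 0.4}, {"x": -0.125, "y": -0.125, "z": -0.13, "ax": 0, "ay": 0, "az": 0.5}, {"x": -0.16, "y": -0.16, "z": -0.13, "ax": 0, "ay": 0, "az": 0.6}, {"x": -0.195, "y": -0.195, "z": -0.13, "ax": 0, "ay": 0, "az": 0.7}, {"x": -0.23, "y": -0.23, "z": -0.13, "ax": 0, "ay": 0, "az": 0.8}, {"x": -0.265, "y": -0.265, "z": -0.13, "ax": 0, "ay": 0, "az": 0.9}, {"x": -0.3, "y": -0.3, "z": -0.13, "ax": 0, "ay": 0, "az": 1.0}, {"x": -0.335, "y": -0.335, "z": -0.13, "ax": 0, "ay": 0, "az": 1.1}, {"x": -0.37, "y": -0.37, "z": -0.13, "ax": 0, "ay": 0, "az": 1.2}, {"x": -0.405, "y": -0.405, "z": -0.13, "ax": 0, "ay": 0, "az": 1.3}, {"x": -0.44, "y": -0.44, "z": -0.13, "ax": 0, "ay": 0, "az": 1.384}, {"x": -0.475, "y": -0.475, "z": -0.13, "ax": 0, "ay": 0, "az": 1.384}, {"x": -0.51, "y": -0.51, "z": -0.13, "ax": 0, "ay": 0, "az": 1.384}, {"x": -0.545, "y": -0.545, "z": -0.13, "ax": 0, "ay": 0, "az": 1.384}, {"x": -0.58, "y": -0.575, "z": -0.13, "ax": 0, "ay": 0, "az": 1.384}, {"x": -0.61, "y": -0.599, "z": -0.13, "ax": 0, "ay": 0, "az": 1.384}], "claw": 0.06, "squeeze": 20}}

```text
t: 5.5
tool_pos: [0.5647, -0.2459, 0.3341]
ee_rot: [-0.0, 0.742, 0.67, -0.0]
contact_force: [0.4, 0.3, 0.9]
opening: 0.0404
finger_force: 0.0
```

Emit:
{"api": "drive_tool", "payload": {"deltas": [{"x": 0.001, "y": 0, "z": 0.04, "ax": 0, "ay": 0, "az": 0}, {"x": 0.001, "y": 0, "z": 0.07, "ax": 0, "ay": 0, "az": 0}, {"x": 0.001, "y": 0, "z": 0.09, "ax": 0, "ay": 0, "az": 0}, {"x": 0.001, "y": 0, "z": 0.1, "ax": 0, "ay": 0, "az": 0}, {"x": 0.001, "y": 0, "z": 0.104, "ax": 0, "ay": 0, "az": 0}, {"x": 0.001, "y": 0, "z": 0.104, "ax": 0, "ay": 0, "az": 0}, {"x": 0.001, "y": 0, "z": 0.104, "ax": 0, "ay": 0, "az": 0}]}}

```text
t: 6.2
tool_pos: [0.5647, -0.2426, 0.2325]
ee_rot: [0.001, 0.742, 0.671, 0.001]
contact_force: [0.5, -0.5, -0.1]
opening: 0.0401
finger_force: 0.0
```

Run:
```python
from h import *
s=ctrl.snapshot('side')
st=ctrl.state();print(st['t'],st['tool_pos'],st['ee_rot'],st['contact_force'],st['opening'])
cv2.imwrite('pics/a2.png',cv2.resize(s['img'][130:270,290:450],(800,600*7//6 if 0 else 600),interpolation=cv2.INTER_CUBIC)[:,:,::-1])
```

```text
6.25 [ 0.5646706  -0.24267267  0.23248137] [1.21802566e-03 7.41534288e-01 6.70913662e-01 5.23405521e-04] [ 0.13527941  0.75828194 -0.69132041] 0.04017996922277353
```

View pics/a2.png

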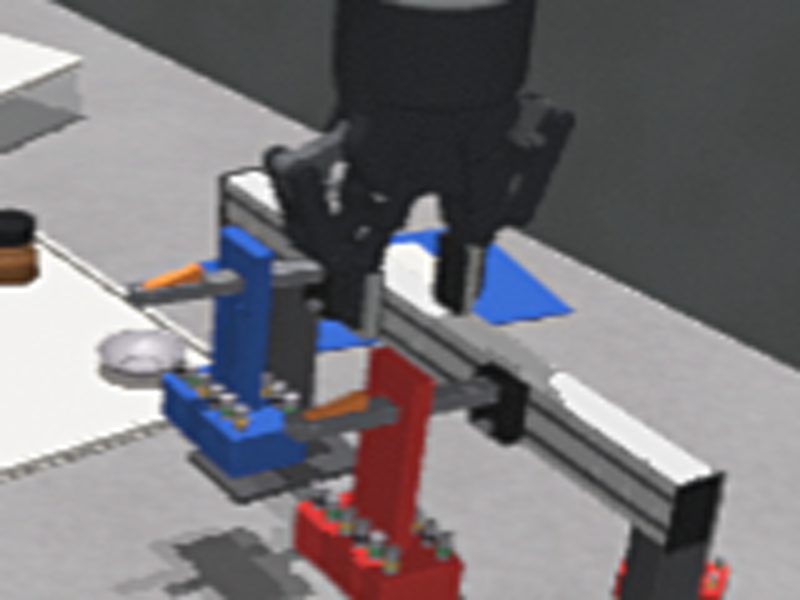

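Run:
```python
from h import *
s=ctrl.snapshot('side')
for p in[(.545,-.2416),(.585,-.2446),(.5645,-.243)]:
  for z in(.215,.225,.235,.245,.255):
    u,v=pix(s,[*p,z]);print(p,z,round((u-290)*5),round((v-130)*600/140))
```

```text
(0.545, -0.2416) 0.215 359 408
(0.545, -0.2416) 0.225 360 391
(0.545, -0.2416) 0.235 362 374
(0.545, -0.2416) 0.245 363 356
(0.545, -0.2416) 0.255 365 339
(0.585, -0.2446) 0.215 435 386
(0.585, -0.2446) 0.225 437 369
(0.585, -0.2446) 0.235 438 352
(0.585, -0.2446) 0.245 440 335
(0.585, -0.2446) 0.255 442 318
(0.5645, -0.243) 0.215 396 397
(0.5645, -0.243) 0.225 398 380
(0.5645, -0.243) 0.235 399 363
(0.5645, -0.243) 0.245 401 346
(0.5645, -0.243) 0.255 403 328
```

Emit:
{"api": "drive_tool", "payload": {"deltas": [{"x": 0, "y": 0, "z": 0, "ax": 0, "ay": 0, "az": 0}, {"x": 0, "y": 0, "z": 0, "ax": 0, "ay": 0, "az": 0}, {"x": 0, "y": 0, "z": 0, "ax": 0, "ay": 0, "az": 0}], "claw": 0.58}}

```text
t: 6.6
tool_pos: [0.5643, -0.2425, 0.231]
ee_rot: [0.0, 0.742, 0.671, 0.0]
contact_force: [0.2, 0.4, -0.1]
opening: 0.0178
finger_force: 0.0
```

```bash
cat >> h.py <<'E'
def cloud(s,r):
    v,u=np.mgrid[r[0]:r[1],r[2]:r[3]];d=s['depth'][v,u].ravel()
    n=cv2.undistortPoints(np.stack([u.ravel(),v.ravel()],1)[:,None].astype(float),s['K'],np.array(s['dist_coeffs']))[:,0]
    P=(np.linalg.inv(s['view'])@np.c_[n*d[:,None],d,np.ones_like(d)].T)[:3].T
    return P[d>0],s['img'][v,u].reshape(-1,3)[d>0].astype(int)
E
python3 - <<'E'
from h import *
s=ctrl.snapshot('side')
P,C=cloud(s,(130,260,290,450))
st=ctrl.state();c=st['tool_pos'];print(st['t'],c,st['contact_force'],st['opening'])
X=np.array([.995,-.1]);Y=np.array([.1,.995])
a=(P[:,:2]-c[:2])@X;b=(P[:,:2]-c[:2])@Y
m=(abs(b)<.022)&(abs(a)<.04)&(P[:,2]>.2)
red=(C[:,0]>90)&(C[:,1]<70);org=(C[:,0]>140)&(C[:,1]>70)&(C[:,2]<90)
for n,k in(('red',red),('org',org),('dark',~red&~org&(C.max(1)<130))):
    q=np.c_[a,b,P[:,2]][m&k]*1000
    print(n,len(q),np.percentile(q,[2,50,98],axis=0).round(1).tolist())
q=np.c_[a,b,P[:,2]][m&~red&~org]*1000
for lo in range(-30,30,5):
    w=q[(q[:,0]>lo)&(q[:,0]<=lo+5)]
    if len(w):print(lo,len(w),np.sort(w[:,2])[:12].round(0))
cv2.imwrite('pics/a3.png',cv2.resize(s['img'][150:250,310:440],(800,600),interpolation=cv2.INTER_CUBIC)[:,:,::-1])
E
```

```text
6.65 [ 0.56424912 -0.24251779  0.23085708] [-0.34325304 -0.08854606 -0.33074128] 0.017966434734766702
red 194 [[-8.2, -20.1, 200.8], [-5.0, -10.8, 225.5], [12.6, 13.4, 237.3]]
org 30 [[-39.3, -11.0, 214.7], [-29.1, -3.3, 222.0], [-11.1, 0.2, 225.4]]
dark 1861 [[-39.1, -20.6, 210.2], [-16.8, -10.5, 337.4], [37.8, 10.3, 430.6]]
-30 78 [207. 212. 212. 213. 214. 215. 215. 218. 218. 218. 225. 272.]
-25 271 [207. 210. 211. 212. 212. 214. 216. 217. 218. 219. 226. 226.]
-20 158 [207. 209. 211. 212. 212. 213. 216. 216. 217. 217. 218. 258.]
-15 115 [208. 210. 212. 212. 212. 214. 214. 215. 215. 216. 217. 217.]
-10 42 [207. 210. 211. 213. 213. 213. 214. 215. 215. 216. 216. 216.]
-5 35 [228. 233. 235. 237. 334. 335. 336. 337. 339. 339. 341. 341.]
0 35 [211. 333. 333. 335. 336. 338. 339. 341. 341. 342. 343. 344.]
5 261 [257. 259. 260. 260. 260. 260. 261. 261. 261. 262. 263. 263.]
10 122 [205. 261. 261. 264. 264. 266. 268. 272. 272. 276. 276. 278.]
15 79 [204. 207. 208. 210. 210. 211. 213. 214. 214. 265. 267. 270.]
20 39 [205. 206. 208. 209. 210. 211. 213. 213. 213. 213. 213. 213.]
25 49 [205. 206. 207. 209. 212. 212. 212. 213. 213. 213. 303. 306.]
```

View pics/a3.png

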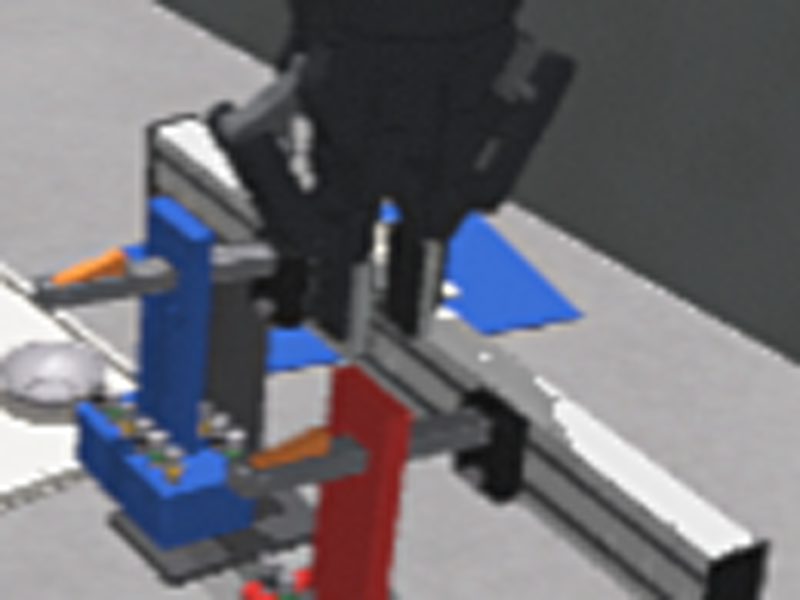

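Run:
```python
from h import *
s=ctrl.snapshot('side')
for (x,y) in[(340,345),(340,335),(360,340),(360,325),(405,325),(425,325),(432,315),(430,300),(330,300)]:
    u=310+x*130/800;v=150+y/6
    print((x,y),world(s,u,v).round(4),s['img'][int(v),int(u)])
t=ctrl.snapshot('top');P,C=cloud(t,(140,300,300,480))
```

```text
(340, 345) [ 0.5471 -0.246   0.2604] [94 95 92]
(340, 335) [ 0.5443 -0.2487  0.2668] [32 33 35]
(360, 340) [ 0.5483 -0.2543  0.2663] [110 111 111]
(360, 325) [ 0.5494 -0.2525  0.2709] [112 114 114]
(405, 325) [ 0.5733 -0.2489  0.261 ] [30 30 30]
(425, 325) [ 0.5769 -0.2547  0.2628] [116 118 119]
(432, 315) [ 0.5849 -0.2494  0.2615] [144 144 145]
(430, 300) [ 0.575  -0.2579  0.275 ] [107 109 109]
(330, 300) [ 0.5419 -0.2452  0.2797] [32 33 34]
```

Emit:
{"api": "drive_tool", "payload": {"deltas": [{"x": 0, "y": 0, "z": 0.006, "ax": 0, "ay": 0, "az": 0}, {"x": 0, "y": 0, "z": 0.012, "ax": 0, "ay": 0, "az": 0}, {"x": 0, "y": 0, "z": 0.015, "ax": 0, "ay": 0, "az": 0}, {"x": 0, "y": 0, "z": 0.015, "ax": 0, "ay": 0, "az": 0}, {"x": 0, "y": 0, "z": 0.015, "ax": 0, "ay": 0, "az": 0}]}}

```text
t: 7.25
tool_pos: [0.5642, -0.2425, 0.2157]
ee_rot: [-0.0, 0.742, 0.671, 0.0]
contact_force: [0.7, -1.0, -0.0]
opening: 0.0183
finger_force: 0.0
```

Run:
```python
from h import *
s=ctrl.snapshot('side')
st=ctrl.state();print(st['tool_pos'],st['contact_force'],st['opening'])
cv2.imwrite('pics/a4.png',cv2.resize(s['img'][160:240,320:420],(800,600),interpolation=cv2.INTER_CUBIC)[:,:,::-1])
```

```text
[ 0.56428939 -0.24254109  0.21594824] [-0.1282133   0.08063954  0.04549293] 0.018338237153249688
```

View pics/a4.png

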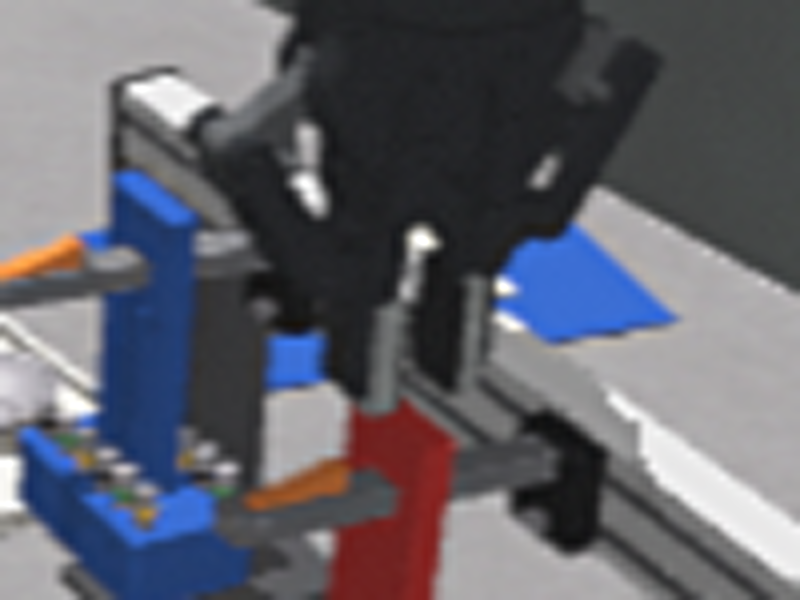

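The tip-side finger (370,410) is just at the bar's top edge, so the real fingertips stand about 23 mm above the reported TCP. I'll keep descending, guided by force.

Emit:
{"api": "drive_tool", "payload": {"deltas": [{"x": 0, "y": 0, "z": 0.003, "ax": 0, "ay": 0, "az": 0}, {"x": 0, "y": 0, "z": 0.006, "ax": 0, "ay": 0, "az": 0}, {"x": 0, "y": 0, "z": 0.009, "ax": 0, "ay": 0, "az": 0}, {"x": 0, "y": 0, "z": 0.009, "ax": 0, "ay": 0, "az": 0}, {"x": 0, "y": 0, "z": 0.009, "ax": 0, "ay": 0, "az": 0}]}}

```text
t: 7.8
tool_pos: [0.5642, -0.2425, 0.2066]
ee_rot: [-0.0, 0.742, 0.671, -0.0]
contact_force: [0.2, 0.1, -0.6]
opening: 0.0181
finger_force: 0.0
```

Run:
```python
from h import *
s=ctrl.snapshot('side')
st=ctrl.state();print(st['tool_pos'],st['contact_force'],st['opening'])
cv2.imwrite('pics/a5.png',cv2.resize(s['img'][180:240,330:410],(800,600),interpolation=cv2.INTER_CUBIC)[:,:,::-1])
```

```text
[ 0.56424642 -0.24252784  0.20683077] [0.75133476 0.64265212 0.58703289] 0.017940508800333394
```

View pics/a5.png

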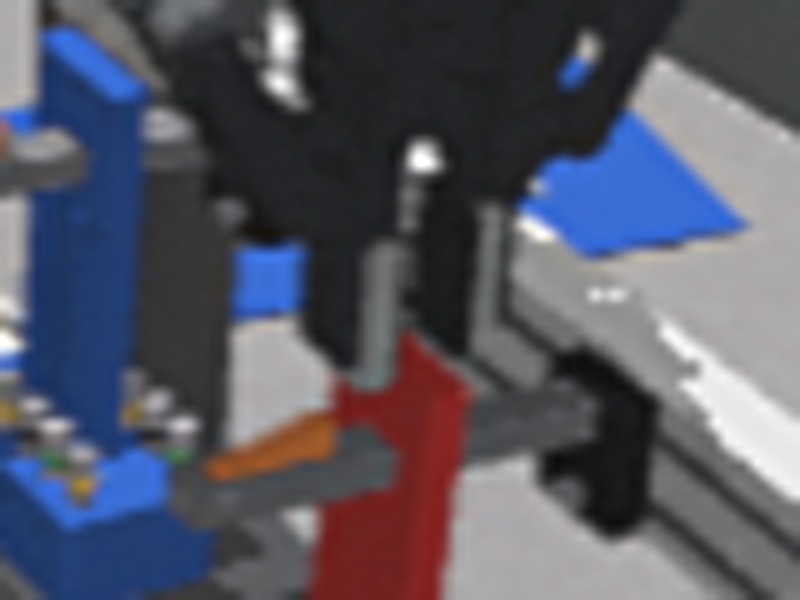

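The tip-side finger is now just below the bar's top and above the keeper (340,420); the gap between plate and keeper is about 12 mm. I'll pinch lightly and ease the caddy 7 mm outwards.

Emit:
{"api": "drive_tool", "payload": {"deltas": [{"x": 0, "y": 0, "z": 0.002, "ax": 0, "ay": 0, "az": 0}, {"x": 0, "y": 0, "z": 0.002, "ax": 0, "ay": 0, "az": 0}, {"x": 0, "y": 0, "z": 0.002, "ax": 0, "ay": 0, "az": 0}, {"x": 0, "y": 0, "z": 0.002, "ax": 0, "ay": 0, "az": 0}], "claw": 1, "squeeze": 20}}

```text
t: 8.25
tool_pos: [0.5644, -0.2426, 0.2053]
ee_rot: [0.0, 0.742, 0.671, 0.0]
contact_force: [0.5, 0.0, 2.9]
opening: 0.0087
finger_force: 21.0
```

Emit:
{"api": "drive_tool", "payload": {"deltas": [{"x": 0, "y": -0.002, "z": -0.001, "ax": 0, "ay": 0, "az": 0}, {"x": 0, "y": -0.004, "z": -0.001, "ax": 0, "ay": 0, "az": 0}, {"x": 0, "y": -0.006, "z": -0.001, "ax": 0, "ay": 0, "az": 0}, {"x": 0, "y": -0.007, "z": -0.001, "ax": 0, "ay": 0, "az": 0}, {"x": 0, "y": -0.007, "z": -0.001, "ax": 0, "ay": 0, "az": 0}]}}

```text
t: 8.75
tool_pos: [0.5572, -0.2418, 0.2059]
ee_rot: [0.0, 0.742, 0.671, 0.0]
contact_force: [3.1, -0.1, 2.8]
opening: 0.0086
finger_force: 20.9
```

Emit:
{"api": "drive_tool", "payload": {"deltas": [{"x": 0, "y": 0, "z": 0, "ax": 0, "ay": 0, "az": 0}, {"x": 0, "y": 0, "z": 0, "ax": 0, "ay": 0, "az": 0}, {"x": 0, "y": 0, "z": 0.002, "ax": 0, "ay": 0, "az": 0}, {"x": 0, "y": 0, "z": 0.004, "ax": 0, "ay": 0, "az": 0}, {"x": 0, "y": 0, "z": 0.004, "ax": 0, "ay": 0, "az": 0}, {"x": 0, "y": 0, "z": 0.004, "ax": 0, "ay": 0, "az": 0}], "claw": 0.72}}

```text
t: 9.35
tool_pos: [0.5572, -0.2418, 0.2016]
ee_rot: [-0.0, 0.742, 0.671, -0.0]
contact_force: [0.5, -0.7, 1.4]
opening: 0.0121
finger_force: 0.0
```

Emit:
{"api": "drive_tool", "payload": {"deltas": [{"x": 0, "y": 0, "z": 0.002, "ax": 0, "ay": 0, "az": 0}, {"x": 0, "y": 0, "z": 0.003, "ax": 0, "ay": 0, "az": 0}, {"x": 0, "y": 0, "z": 0.003, "ax": 0, "ay": 0, "az": 0}, {"x": 0, "y": 0, "z": 0.003, "ax": 0, "ay": 0, "az": 0}]}}

```text
t: 9.75
tool_pos: [0.5573, -0.2418, 0.1988]
ee_rot: [-0.0, 0.742, 0.671, 0.0]
contact_force: [1.5, -0.9, 0.2]
opening: 0.0121
finger_force: 0.0
```

Emit:
{"api": "drive_tool", "payload": {"deltas": [{"x": 0, "y": 0, "z": 0.002, "ax": 0, "ay": 0, "az": 0}, {"x": 0, "y": 0, "z": 0.003, "ax": 0, "ay": 0, "az": 0}, {"x": 0, "y": 0, "z": 0.003, "ax": 0, "ay": 0, "az": 0}, {"x": 0, "y": 0, "z": 0.003, "ax": 0, "ay": 0, "az": 0}]}}

```text
t: 10.15
tool_pos: [0.5573, -0.2419, 0.1962]
ee_rot: [0.0, 0.742, 0.671, 0.0]
contact_force: [-1.3, -0.3, 2.9]
opening: 0.0119
finger_force: 1.5
```

Emit:
{"api": "drive_tool", "payload": {"deltas": [{"x": 0, "y": 0, "z": 0.002, "ax": 0, "ay": 0, "az": 0}, {"x": 0, "y": 0, "z": 0.004, "ax": 0, "ay": 0, "az": 0}, {"x": 0, "y": 0, "z": 0.004, "ax": 0, "ay": 0, "az": 0}, {"x": 0, "y": 0, "z": 0.004, "ax": 0, "ay": 0, "az": 0}]}}

```text
t: 10.55
tool_pos: [0.5576, -0.2419, 0.1921]
ee_rot: [0.0, 0.742, 0.671, 0.0]
contact_force: [0.1, -0.4, 5.1]
opening: 0.0119
finger_force: 2.6
```

Emit:
{"api": "drive_tool", "payload": {"deltas": [{"x": 0, "y": 0, "z": 0.002, "ax": 0, "ay": 0, "az": 0}, {"x": 0, "y": 0, "z": 0.004, "ax": 0, "ay": 0, "az": 0}, {"x": 0, "y": 0, "z": 0.004, "ax": 0, "ay": 0, "az": 0}, {"x": 0, "y": 0, "z": 0.004, "ax": 0, "ay": 0, "az": 0}]}}

```text
t: 10.95
tool_pos: [0.5577, -0.2419, 0.1888]
ee_rot: [0.001, 0.742, 0.671, 0.0]
contact_force: [-0.2, 0.7, 7.5]
opening: 0.012
finger_force: 4.2
```

Emit:
{"api": "drive_tool", "payload": {"deltas": [{"x": 0, "y": 0, "z": 0.002, "ax": 0, "ay": 0, "az": 0}, {"x": 0, "y": 0, "z": 0.004, "ax": 0, "ay": 0, "az": 0}, {"x": 0, "y": 0, "z": 0.004, "ax": 0, "ay": 0, "az": 0}, {"x": 0, "y": 0, "z": 0.004, "ax": 0, "ay": 0, "az": 0}]}}

```text
t: 11.35
tool_pos: [0.5579, -0.242, 0.1855]
ee_rot: [0.001, 0.742, 0.671, 0.001]
contact_force: [-1.0, -0.0, 8.7]
opening: 0.0121
finger_force: 4.9
```

Emit:
{"api": "drive_tool", "payload": {"deltas": [{"x": 0, "y": 0, "z": 0.001, "ax": 0, "ay": 0, "az": 0}, {"x": 0, "y": 0, "z": 0.003, "ax": 0, "ay": 0, "az": 0}, {"x": 0, "y": 0, "z": 0.003, "ax": 0, "ay": 0, "az": 0}, {"x": 0, "y": 0, "z": 0.003, "ax": 0, "ay": 0, "az": 0}]}}

```text
t: 11.75
tool_pos: [0.5579, -0.242, 0.1837]
ee_rot: [0.002, 0.742, 0.671, 0.001]
contact_force: [-3.2, 1.6, 14.8]
opening: 0.0122
finger_force: 8.1
```

Run:
```python
from h import *
F=[]
for i in range(3):
    s=ctrl.snapshot('side');st=ctrl.state();F.append(st['contact_force'])
print(st['tool_pos'],np.mean(F,0),st['opening'])
cv2.imwrite('pics/a6.png',cv2.resize(s['img'][180:240,330:410],(800,600),interpolation=cv2.INTER_CUBIC)[:,:,::-1])
```

```text
[ 0.55788762 -0.24205775  0.18370787] [-3.4291907   2.08895662 14.34192406] 0.011845748609683437
```

View pics/a6.png

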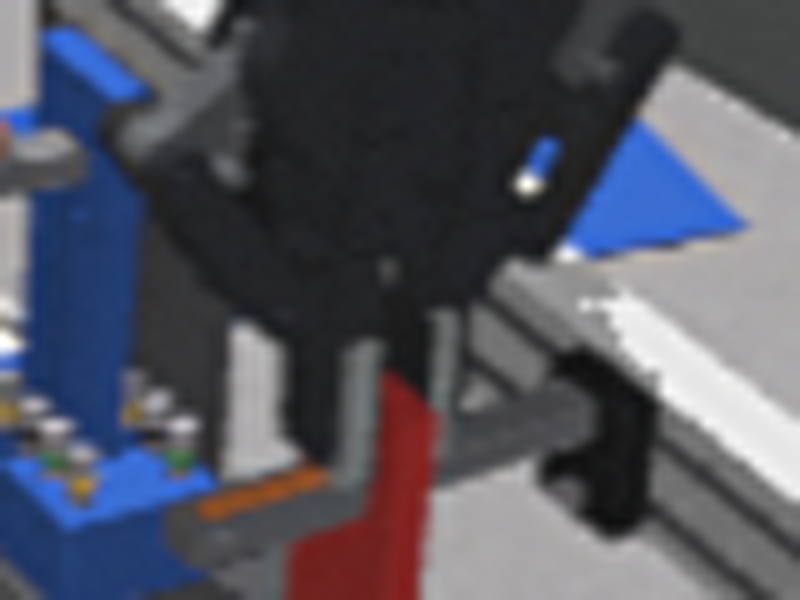

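Emit:
{"api": "drive_tool", "payload": {"deltas": [{"x": 0, "y": 0, "z": 0, "ax": 0, "ay": 0, "az": 0}, {"x": 0, "y": 0, "z": 0, "ax": 0, "ay": 0, "az": 0}, {"x": 0, "y": 0, "z": 0, "ax": 0, "ay": 0, "az": 0}], "claw": 1, "squeeze": 30}}

```text
t: 12.2
tool_pos: [0.5578, -0.2421, 0.1838]
ee_rot: [0.002, 0.742, 0.671, 0.001]
contact_force: [-4.5, 1.7, 15.3]
opening: 0.0091
finger_force: 36.7
```

Emit:
{"api": "drive_tool", "payload": {"deltas": [{"x": 0, "y": -0.001, "z": 0, "ax": 0, "ay": 0, "az": 0}, {"x": 0, "y": -0.002, "z": 0, "ax": 0, "ay": 0, "az": 0}, {"x": 0, "y": -0.003, "z": 0, "ax": 0, "ay": 0, "az": 0}, {"x": 0, "y": -0.003, "z": 0, "ax": 0, "ay": 0, "az": 0}]}}

```text
t: 12.6
tool_pos: [0.5571, -0.242, 0.184]
ee_rot: [0.004, 0.741, 0.671, 0.003]
contact_force: [8.2, -0.9, 11.2]
opening: 0.0089
finger_force: 42.4
```

Emit:
{"api": "drive_tool", "payload": {"deltas": [{"x": 0, "y": -0.001, "z": 0, "ax": 0, "ay": 0, "az": 0}, {"x": 0, "y": -0.001, "z": 0, "ax": 0, "ay": 0, "az": 0}, {"x": 0, "y": -0.001, "z": 0, "ax": 0, "ay": 0, "az": 0}]}}

```text
t: 12.9
tool_pos: [0.5567, -0.242, 0.1839]
ee_rot: [0.005, 0.741, 0.671, 0.003]
contact_force: [11.6, -1.6, 10.2]
opening: 0.0094
finger_force: 47.1
```

Emit:
{"api": "drive_tool", "payload": {"deltas": [{"x": 0, "y": -0.001, "z": 0.0005, "ax": 0, "ay": 0, "az": 0}, {"x": 0, "y": -0.001, "z": 0.001, "ax": 0, "ay": 0, "az": 0}, {"x": 0, "y": -0.001, "z": 0.001, "ax": 0, "ay": 0, "az": 0}]}}

```text
t: 13.2
tool_pos: [0.5566, -0.242, 0.1838]
ee_rot: [0.006, 0.741, 0.671, 0.004]
contact_force: [15.0, -1.6, 12.4]
opening: 0.0091
finger_force: 50.9
```

Emit:
{"api": "drive_tool", "payload": {"deltas": [{"x": 0, "y": 0.002, "z": 0, "ax": 0, "ay": 0, "az": 0}, {"x": 0, "y": 0.003, "z": -0.001, "ax": 0, "ay": 0, "az": 0}, {"x": 0, "y": 0.003, "z": -0.002, "ax": 0, "ay": 0, "az": 0}, {"x": 0, "y": 0.003, "z": -0.002, "ax": 0, "ay": 0, "az": 0}]}}

```text
t: 13.6
tool_pos: [0.5568, -0.242, 0.1843]
ee_rot: [0.003, 0.741, 0.671, 0.001]
contact_force: [2.5, -0.4, 11.1]
opening: 0.0091
finger_force: 41.8
```

Emit:
{"api": "drive_tool", "payload": {"deltas": [{"x": 0, "y": 0, "z": -0.002, "ax": 0, "ay": 0, "az": 0}, {"x": 0, "y": -0.001, "z": -0.002, "ax": 0, "ay": 0, "az": 0}, {"x": 0, "y": -0.002, "z": -0.002, "ax": 0, "ay": 0, "az": 0}, {"x": 0, "y": -0.002, "z": -0.002, "ax": 0, "ay": 0, "az": 0}]}}

```text
t: 14.0
tool_pos: [0.5567, -0.2419, 0.1859]
ee_rot: [0.005, 0.741, 0.671, 0.003]
contact_force: [14.3, -2.4, 5.6]
opening: 0.0092
finger_force: 47.3
```

The plate is against the keeper face: 14 N sideways at only 5.6 N down, so this isn't friction. With the tool vertical, the finger bears on its outer edge because the peg still slopes, so the keeper's free end stays proud. I'll ease off, tilt the tool to match the bent peg, and press again.

Emit:
{"api": "drive_tool", "payload": {"deltas": [{"x": 0, "y": 0.003, "z": 0, "ax": 0, "ay": 0, "az": 0}, {"x": 0, "y": 0.006, "z": -0.001, "ax": 0, "ay": 0, "az": 0}, {"x": 0, "y": 0.007, "z": -0.001, "ax": 0, "ay": 0, "az": 0}, {"x": 0, "y": 0.007, "z": -0.001, "ax": 0, "ay": 0, "az": 0}]}}

```text
t: 14.4
tool_pos: [0.5595, -0.2423, 0.1857]
ee_rot: [-0.0, 0.742, 0.671, -0.001]
contact_force: [-6.2, 1.2, 10.1]
opening: 0.0091
finger_force: 35.7
```

Emit:
{"api": "drive_tool", "payload": {"deltas": [{"x": 0, "y": 0, "z": -0.003, "ax": 0, "ay": 0, "az": 0}, {"x": 0, "y": 0, "z": -0.004, "ax": 0, "ay": 0, "az": 0}, {"x": 0, "y": 0, "z": -0.004, "ax": 0.03, "ay": 0, "az": 0}, {"x": 0, "y": 0, "z": -0.004, "ax": 0.06, "ay": 0, "az": 0}, {"x": 0, "y": 0, "z": -0.004, "ax": 0.06, "ay": 0, "az": 0}, {"x": 0, "y": 0, "z": -0.004, "ax": 0.06, "ay": 0, "az": 0}], "claw": 0.72, "squeeze": 20}}

```text
t: 15.0
tool_pos: [0.56, -0.2421, 0.1884]
ee_rot: [-0.023, 0.741, 0.671, -0.02]
contact_force: [-2.1, 0.0, 3.9]
opening: 0.0122
finger_force: 2.2
```

Emit:
{"api": "drive_tool", "payload": {"deltas": [{"x": 0, "y": 0, "z": 0.002, "ax": 0, "ay": 0, "az": 0}, {"x": 0, "y": 0, "z": 0.004, "ax": 0, "ay": 0, "az": 0}, {"x": 0, "y": 0, "z": 0.005, "ax": 0, "ay": 0, "az": 0}, {"x": 0, "y": 0, "z": 0.005, "ax": 0, "ay": 0, "az": 0}, {"x": 0, "y": 0, "z": 0.005, "ax": 0, "ay": 0, "az": 0}]}}

```text
t: 15.5
tool_pos: [0.5601, -0.2422, 0.1858]
ee_rot: [-0.021, 0.741, 0.671, -0.019]
contact_force: [-3.6, 1.0, 11.9]
opening: 0.0121
finger_force: 6.3
```

Emit:
{"api": "drive_tool", "payload": {"deltas": [{"x": 0, "y": 0, "z": 0.001, "ax": 0, "ay": 0, "az": 0}, {"x": 0, "y": 0, "z": 0.0015, "ax": 0, "ay": 0, "az": 0}, {"x": 0, "y": 0, "z": 0.0015, "ax": 0, "ay": 0, "az": 0}]}}

```text
t: 15.8
tool_pos: [0.5601, -0.2422, 0.1852]
ee_rot: [-0.02, 0.741, 0.671, -0.019]
contact_force: [-6.8, 0.7, 14.9]
opening: 0.0121
finger_force: 8.2
```

Run:
```python
from h import *
s=ctrl.snapshot('side');st=ctrl.state()
print(st['tool_pos'],st['contact_force'],st['moment'],st['opening'])
cv2.imwrite('pics/a7.png',cv2.resize(s['img'][195:240,340:400],(800,600),interpolation=cv2.INTER_CUBIC)[:,:,::-1])
```

```text
[ 0.5600539  -0.24225483  0.18521728] [-5.75463943  1.63858469 15.42666689] [0.26916337 1.11889451 0.00463636] 0.011942173056359954
```

View pics/a7.png

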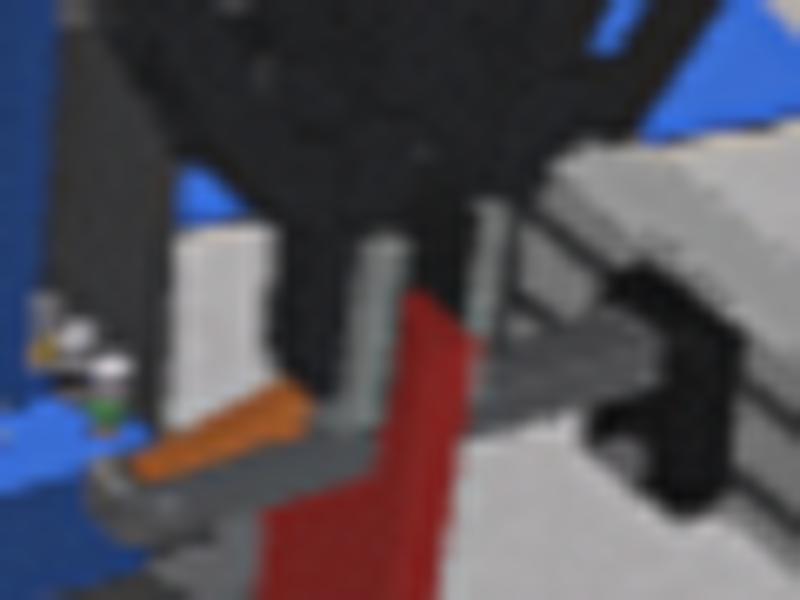

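The finger went into the gap between the plate and the keeper face (keeper upright at 300,400), so the earlier jam was finger on keeper and the gap is bigger than I estimated. I'll lift clear, pinch high and draw the caddy further out first.

Emit:
{"api": "drive_tool", "payload": {"deltas": [{"x": 0, "y": 0, "z": -0.005, "ax": 0, "ay": 0, "az": 0}, {"x": 0, "y": 0, "z": -0.01, "ax": 0, "ay": 0, "az": 0}, {"x": 0, "y": 0, "z": -0.016, "ax": -0.015, "ay": 0, "az": 0}, {"x": 0, "y": 0, "z": -0.02, "ax": -0.03, "ay": 0, "az": 0}, {"x": 0, "y": 0, "z": -0.02, "ax": -0.03, "ay": 0, "az": 0}, {"x": 0, "y": 0, "z": -0.02, "ax": -0.03, "ay": 0, "az": 0}]}}

```text
t: 16.45
tool_pos: [0.5609, -0.2422, 0.2021]
ee_rot: [-0.011, 0.742, 0.671, -0.01]
contact_force: [-0.0, 0.4, -0.7]
opening: 0.0117
finger_force: 0.0
```

Emit:
{"api": "drive_tool", "payload": {"deltas": [{"x": 0, "y": 0, "z": 0, "ax": 0, "ay": 0, "az": 0}, {"x": 0, "y": 0, "z": 0, "ax": 0, "ay": 0, "az": 0}, {"x": 0, "y": 0, "z": 0, "ax": 0, "ay": 0, "az": 0}], "claw": 1, "squeeze": 20}}

```text
t: 16.75
tool_pos: [0.5609, -0.2421, 0.202]
ee_rot: [-0.012, 0.741, 0.671, -0.01]
contact_force: [-1.0, -0.4, 0.6]
opening: 0.0091
finger_force: 24.4
```

Emit:
{"api": "drive_tool", "payload": {"deltas": [{"x": 0, "y": -0.003, "z": 0, "ax": 0, "ay": 0, "az": 0}, {"x": 0, "y": -0.006, "z": -0.0005, "ax": 0, "ay": 0, "az": 0}, {"x": 0, "y": -0.009, "z": -0.001, "ax": 0, "ay": 0, "az": 0}, {"x": 0, "y": -0.011, "z": -0.001, "ax": 0, "ay": 0, "az": 0}, {"x": 0, "y": -0.011, "z": -0.001, "ax": 0, "ay": 0, "az": 0}]}}

```text
t: 17.25
tool_pos: [0.5504, -0.2411, 0.2035]
ee_rot: [-0.011, 0.741, 0.671, -0.01]
contact_force: [5.8, -1.4, -3.0]
opening: 0.0094
finger_force: 24.1
```

```bash
cat >> h.py <<'E'
def keeper():
    s=ctrl.snapshot('side');P,C=cloud(s,(180,250,300,420))
    o=np.array([.5475,-.2416]);X=np.array([.995,-.1]);Y=np.array([.1,.995])
    a=(P[:,:2]-o)@X;b=(P[:,:2]-o)@Y
    k=(C[:,0]>110)&(C[:,0]>1.5*C[:,1])&(C[:,1]>1.4*C[:,2])&(C[:,1]>50)&(abs(b)<.02)&(abs(a)<.06)&(P[:,2]>.15)
    q=np.c_[a,b,P[:,2]][k]*1000;q=q[np.argsort(q[:,0])];print('orange n',len(q));print(q.round(0).tolist())
    st=ctrl.state();print(st['t'],st['tool_pos'].round(4),st['contact_force'].round(1),st['opening'],st['finger_force'])
E
python3 -c "
from h import *
keeper()"
```

```text
orange n 43
[[-31.0, -2.0, 220.0], [-30.0, -4.0, 222.0], [-29.0, 2.0, 220.0], [-28.0, -2.0, 222.0], [-26.0, 3.0, 221.0], [-25.0, -0.0, 220.0], [-25.0, 0.0, 222.0], [-23.0, -2.0, 221.0], [-23.0, -2.0, 223.0], [-22.0, -3.0, 221.0], [-20.0, -1.0, 221.0], [-19.0, -4.0, 220.0], [-19.0, 1.0, 223.0], [-19.0, -3.0, 222.0], [-19.0, -2.0, 224.0], [-18.0, -5.0, 223.0], [-18.0, -4.0, 225.0], [-16.0, -3.0, 219.0], [-16.0, -5.0, 222.0], [-15.0, -4.0, 224.0], [-14.0, 1.0, 224.0], [-14.0, -3.0, 225.0], [-12.0, -4.0, 223.0], [-12.0, -3.0, 220.0], [-11.0, -1.0, 224.0], [-11.0, 3.0, 224.0], [-10.0, -4.0, 225.0], [-9.0, -3.0, 222.0], [-8.0, 3.0, 223.0], [-8.0, -4.0, 220.0], [-7.0, 0.0, 224.0], [-7.0, -1.0, 217.0], [-7.0, -2.0, 226.0], [-6.0, 2.0, 226.0], [-6.0, -2.0, 223.0], [-6.0, -2.0, 220.0], [-5.0, 1.0, 226.0], [-4.0, -3.0, 223.0], [-4.0, -3.0, 220.0], [-4.0, -3.0, 225.0], [-4.0, -6.0, 222.0], [-3.0, -5.0, 223.0], [-3.0, -4.0, 225.0]]
17.3 [ 0.5504 -0.2411  0.2035] [ 4.7 -1.4 -1.9] 0.009018694710122682 24.1275186650455
```

Emit:
{"api": "drive_tool", "payload": {"deltas": [{"x": 0, "y": 0.001, "z": 0, "ax": 0, "ay": 0, "az": 0}, {"x": 0, "y": 0.001, "z": 0, "ax": 0, "ay": 0, "az": 0}, {"x": 0, "y": 0.001, "z": 0, "ax": 0, "ay": 0, "az": 0}]}}

```text
t: 17.6
tool_pos: [0.5508, -0.2412, 0.2034]
ee_rot: [-0.012, 0.742, 0.671, -0.01]
contact_force: [-1.4, 0.2, -1.0]
opening: 0.0089
finger_force: 24.2
```

Emit:
{"api": "drive_tool", "payload": {"deltas": [{"x": 0, "y": 0.001, "z": 0, "ax": 0, "ay": 0, "az": 0}, {"x": 0, "y": 0.001, "z": 0, "ax": 0, "ay": 0, "az": 0}, {"x": 0, "y": 0.001, "z": 0, "ax": 0, "ay": 0, "az": 0}]}}

```text
t: 17.9
tool_pos: [0.5521, -0.2414, 0.2034]
ee_rot: [-0.011, 0.742, 0.671, -0.01]
contact_force: [-1.0, 0.3, -0.5]
opening: 0.009
finger_force: 24.2
```

Contact with the keeper face is confirmed at TCP x ≈ 0.5504, which makes the fingertip about 6.5 mm thick. I'll set a gap of about 2.5 mm, loosen slightly and press.

Emit:
{"api": "drive_tool", "payload": {"deltas": [{"x": 0, "y": 0.001, "z": 0, "ax": 0, "ay": 0, "az": 0}, {"x": 0, "y": 0.001, "z": 0, "ax": 0, "ay": 0, "az": 0}]}}

```text
t: 18.1
tool_pos: [0.5532, -0.2414, 0.2034]
ee_rot: [-0.011, 0.741, 0.671, -0.01]
contact_force: [-0.5, 0.6, -1.8]
opening: 0.0092
finger_force: 24.2
```

Emit:
{"api": "drive_tool", "payload": {"deltas": [{"x": 0, "y": 0, "z": 0, "ax": 0, "ay": 0, "az": 0}, {"x": 0, "y": 0, "z": 0, "ax": 0, "ay": 0, "az": 0}, {"x": 0, "y": 0, "z": 0.004, "ax": 0, "ay": 0, "az": 0}, {"x": 0, "y": 0, "z": 0.007, "ax": 0, "ay": 0, "az": 0}, {"x": 0, "y": 0, "z": 0.01, "ax": 0, "ay": 0, "az": 0}, {"x": 0, "y": 0, "z": 0.01, "ax": 0, "ay": 0, "az": 0}, {"x": 0, "y": 0, "z": 0.01, "ax": 0, "ay": 0, "az": 0}], "claw": 0.735}}

```text
t: 18.8
tool_pos: [0.553, -0.2415, 0.1942]
ee_rot: [-0.011, 0.741, 0.671, -0.01]
contact_force: [-0.3, 0.7, 4.9]
opening: 0.0113
finger_force: 2.2
```

Emit:
{"api": "drive_tool", "payload": {"deltas": [{"x": 0, "y": 0, "z": 0.003, "ax": 0, "ay": 0, "az": 0}, {"x": 0, "y": 0, "z": 0.006, "ax": 0, "ay": 0, "az": 0}, {"x": 0, "y": 0, "z": 0.006, "ax": 0, "ay": 0, "az": 0}, {"x": 0, "y": 0, "z": 0.006, "ax": 0, "ay": 0, "az": 0}]}}

```text
t: 19.2
tool_pos: [0.5533, -0.2415, 0.1891]
ee_rot: [-0.01, 0.741, 0.671, -0.009]
contact_force: [0.3, 1.0, 7.2]
opening: 0.0113
finger_force: 4.2
```

Emit:
{"api": "drive_tool", "payload": {"deltas": [{"x": 0, "y": 0, "z": 0.002, "ax": 0, "ay": 0, "az": 0}, {"x": 0, "y": 0, "z": 0.003, "ax": 0, "ay": 0, "az": 0}, {"x": 0, "y": 0, "z": 0.003, "ax": 0, "ay": 0, "az": 0}]}}

```text
t: 19.5
tool_pos: [0.5534, -0.2415, 0.1866]
ee_rot: [-0.009, 0.741, 0.671, -0.009]
contact_force: [0.4, 0.5, 9.8]
opening: 0.0116
finger_force: 5.6
```

Emit:
{"api": "drive_tool", "payload": {"deltas": [{"x": 0, "y": 0, "z": 0.001, "ax": 0, "ay": 0, "az": 0}, {"x": 0, "y": 0, "z": 0.002, "ax": 0, "ay": 0, "az": 0}, {"x": 0, "y": 0, "z": 0.002, "ax": 0, "ay": 0, "az": 0}]}}

```text
t: 19.8
tool_pos: [0.5535, -0.2416, 0.1849]
ee_rot: [-0.009, 0.741, 0.671, -0.009]
contact_force: [0.3, 0.9, 10.1]
opening: 0.0116
finger_force: 6.1
```

```bash
python3 -c "
from h import *
keeper()"
```

```text
orange n 20
[[-32.0, -1.0, 212.0], [-28.0, 1.0, 210.0], [-28.0, -2.0, 212.0], [-26.0, -2.0, 212.0], [-25.0, 2.0, 211.0], [-24.0, 0.0, 212.0], [-22.0, 0.0, 211.0], [-21.0, -3.0, 212.0], [-21.0, 2.0, 212.0], [-19.0, 1.0, 212.0], [-18.0, -3.0, 212.0], [-17.0, -0.0, 212.0], [-16.0, -3.0, 211.0], [-15.0, -1.0, 212.0], [-13.0, -2.0, 212.0], [-12.0, -4.0, 213.0], [-10.0, -1.0, 213.0], [-10.0, 3.0, 211.0], [-9.0, -4.0, 212.0], [-8.0, -3.0, 214.0]]
19.85 [ 0.5535 -0.2416  0.185 ] [ 0.2  0.8 11. ] 0.011249981361103221 5.982839131029323
```

Emit:
{"api": "drive_tool", "payload": {"deltas": [{"x": 0, "y": 0, "z": 0.001, "ax": 0, "ay": 0, "az": 0}, {"x": 0, "y": 0, "z": 0.002, "ax": 0, "ay": 0, "az": 0}, {"x": 0, "y": 0, "z": 0.002, "ax": 0, "ay": 0, "az": 0}]}}

```text
t: 20.15
tool_pos: [0.5536, -0.2416, 0.184]
ee_rot: [-0.009, 0.741, 0.671, -0.009]
contact_force: [-0.4, 1.2, 13.6]
opening: 0.0116
finger_force: 7.9
```

Emit:
{"api": "drive_tool", "payload": {"deltas": [{"x": 0, "y": 0, "z": 0.0005, "ax": 0, "ay": 0, "az": 0}, {"x": 0, "y": 0, "z": 0.0005, "ax": 0, "ay": 0, "az": 0}, {"x": 0, "y": 0, "z": 0.0005, "ax": 0, "ay": 0, "az": 0}], "claw": 1, "squeeze": 25}}

```text
t: 20.45
tool_pos: [0.5536, -0.2417, 0.184]
ee_rot: [-0.008, 0.741, 0.671, -0.009]
contact_force: [-2.2, 1.7, 15.7]
opening: 0.0094
finger_force: 35.1
```

```bash
python3 -c "
from h import *
keeper()"
```

```text
orange n 21
[[-33.0, -2.0, 211.0], [-33.0, -6.0, 213.0], [-30.0, 2.0, 210.0], [-29.0, -4.0, 211.0], [-28.0, 1.0, 210.0], [-27.0, -4.0, 213.0], [-27.0, -0.0, 211.0], [-24.0, -4.0, 212.0], [-23.0, -2.0, 212.0], [-23.0, 2.0, 210.0], [-19.0, -1.0, 211.0], [-18.0, -2.0, 211.0], [-16.0, 1.0, 212.0], [-15.0, -1.0, 212.0], [-14.0, 0.0, 209.0], [-13.0, -3.0, 210.0], [-12.0, -1.0, 211.0], [-11.0, -2.0, 211.0], [-9.0, 1.0, 212.0], [-9.0, -3.0, 211.0], [-5.0, 2.0, 210.0]]
20.5 [ 0.5536 -0.2417  0.1839] [-1.1  1.9 15.7] 0.00923373563692314 35.05382842995459
```

Keeper is flat at 15.7 N. I'll slide it out now.

Emit:
{"api": "drive_tool", "payload": {"deltas": [{"x": 0, "y": -0.001, "z": 0, "ax": 0, "ay": 0, "az": 0}, {"x": 0, "y": -0.002, "z": 0, "ax": 0, "ay": 0, "az": 0}, {"x": 0, "y": -0.003, "z": 0, "ax": 0, "ay": 0, "az": 0}, {"x": 0, "y": -0.003, "z": 0, "ax": 0, "ay": 0, "az": 0}]}}

```text
t: 20.9
tool_pos: [0.5525, -0.2416, 0.184]
ee_rot: [-0.006, 0.741, 0.671, -0.007]
contact_force: [7.6, -1.8, 12.9]
opening: 0.0098
finger_force: 35.3
```

Emit:
{"api": "drive_tool", "payload": {"deltas": [{"x": 0, "y": -0.001, "z": 0.0005, "ax": 0, "ay": 0, "az": 0}, {"x": 0, "y": -0.002, "z": 0.0005, "ax": 0, "ay": 0, "az": 0}, {"x": 0, "y": -0.003, "z": 0.0005, "ax": 0, "ay": 0, "az": 0}, {"x": 0, "y": -0.003, "z": 0.0005, "ax": 0, "ay": 0, "az": 0}]}}

```text
t: 21.3
tool_pos: [0.5499, -0.2414, 0.184]
ee_rot: [-0.006, 0.741, 0.671, -0.007]
contact_force: [9.8, -0.1, 14.0]
opening: 0.0094
finger_force: 37.5
```

Emit:
{"api": "drive_tool", "payload": {"deltas": [{"x": 0, "y": -0.001, "z": 0.0003, "ax": 0, "ay": 0, "az": 0}, {"x": 0, "y": -0.002, "z": 0.0003, "ax": 0, "ay": 0, "az": 0}, {"x": 0, "y": -0.003, "z": 0.0003, "ax": 0, "ay": 0, "az": 0}, {"x": 0, "y": -0.003, "z": 0.0003, "ax": 0, "ay": 0, "az": 0}]}}

```text
t: 21.7
tool_pos: [0.5474, -0.2411, 0.184]
ee_rot: [-0.005, 0.741, 0.671, -0.007]
contact_force: [11.5, -1.1, 13.5]
opening: 0.0093
finger_force: 29.3
```

Emit:
{"api": "drive_tool", "payload": {"deltas": [{"x": 0, "y": -0.001, "z": 0, "ax": 0, "ay": 0, "az": 0}, {"x": 0, "y": -0.002, "z": 0, "ax": 0, "ay": 0, "az": 0}, {"x": 0, "y": -0.003, "z": 0, "ax": 0, "ay": 0, "az": 0}, {"x": 0, "y": -0.004, "z": 0, "ax": 0, "ay": 0, "az": 0}, {"x": 0, "y": -0.004, "z": 0, "ax": 0, "ay": 0, "az": 0}]}}

```text
t: 22.2
tool_pos: [0.5427, -0.2407, 0.1839]
ee_rot: [-0.006, 0.741, 0.671, -0.007]
contact_force: [7.8, -1.9, 13.8]
opening: 0.0091
finger_force: 29.7
```

Emit:
{"api": "drive_tool", "payload": {"deltas": [{"x": 0, "y": -0.002, "z": -0.0005, "ax": 0, "ay": 0, "az": 0}, {"x": 0, "y": -0.004, "z": -0.001, "ax": 0, "ay": 0, "az": 0}, {"x": 0, "y": -0.006, "z": -0.0015, "ax": 0, "ay": 0, "az": 0}, {"x": 0, "y": -0.006, "z": -0.0015, "ax": 0, "ay": 0, "az": 0}]}}

```text
t: 22.6
tool_pos: [0.536, -0.2399, 0.1844]
ee_rot: [-0.007, 0.741, 0.671, -0.008]
contact_force: [7.0, -0.8, 9.2]
opening: 0.0094
finger_force: 29.3
```

Emit:
{"api": "drive_tool", "payload": {"deltas": [{"x": 0, "y": -0.002, "z": -0.001, "ax": 0, "ay": 0, "az": 0}, {"x": 0, "y": -0.004, "z": -0.002, "ax": 0, "ay": 0, "az": 0}, {"x": 0, "y": -0.006, "z": -0.003, "ax": 0, "ay": 0, "az": 0}, {"x": 0, "y": -0.008, "z": -0.004, "ax": 0, "ay": 0, "az": 0}, {"x": 0, "y": -0.008, "z": -0.004, "ax": 0, "ay": 0, "az": 0}]}}

```text
t: 23.1
tool_pos: [0.5275, -0.239, 0.1876]
ee_rot: [-0.008, 0.741, 0.671, -0.008]
contact_force: [6.8, -0.5, 6.0]
opening: 0.0093
finger_force: 29.9
```

Emit:
{"api": "drive_tool", "payload": {"deltas": [{"x": 0, "y": -0.002, "z": -0.001, "ax": 0, "ay": 0, "az": 0}, {"x": 0, "y": -0.004, "z": -0.0025, "ax": 0, "ay": 0, "az": 0}, {"x": 0, "y": -0.006, "z": -0.004, "ax": 0, "ay": 0, "az": 0}, {"x": 0, "y": -0.006, "z": -0.005, "ax": 0, "ay": 0, "az": 0}, {"x": 0, "y": -0.006, "z": -0.005, "ax": 0, "ay": 0, "az": 0}]}}

```text
t: 23.6
tool_pos: [0.5205, -0.2382, 0.1914]
ee_rot: [-0.01, 0.741, 0.671, -0.01]
contact_force: [3.1, -0.7, 3.8]
opening: 0.0094
finger_force: 29.3
```

Emit:
{"api": "drive_tool", "payload": {"deltas": [{"x": 0, "y": -0.001, "z": -0.002, "ax": 0, "ay": 0, "az": 0}, {"x": 0, "y": -0.002, "z": -0.004, "ax": 0, "ay": 0, "az": 0}, {"x": 0, "y": -0.003, "z": -0.005, "ax": 0, "ay": 0, "az": 0}, {"x": 0, "y": -0.003, "z": -0.005, "ax": 0, "ay": 0, "az": 0}]}}

```text
t: 24.0
tool_pos: [0.5165, -0.2376, 0.195]
ee_rot: [-0.012, 0.742, 0.671, -0.01]
contact_force: [1.0, -0.3, -0.8]
opening: 0.0092
finger_force: 28.0
```

Emit:
{"api": "drive_tool", "payload": {"deltas": [{"x": 0, "y": -0.001, "z": -0.0025, "ax": 0, "ay": 0, "az": 0}, {"x": 0, "y": -0.004, "z": -0.003, "ax": 0, "ay": 0, "az": 0}, {"x": 0, "y": -0.008, "z": -0.003, "ax": 0, "ay": 0, "az": 0}, {"x": 0, "y": -0.012, "z": -0.003, "ax": 0, "ay": 0, "az": 0}, {"x": 0, "y": -0.016, "z": -0.003, "ax": 0, "ay": 0, "az": 0}, {"x": 0, "y": -0.02, "z": -0.003, "ax": 0, "ay": 0, "az": 0}, {"x": 0, "y": -0.025, "z": -0.003, "ax": 0, "ay": 0, "az": 0}, {"x": 0, "y": -0.03, "z": -0.003, "ax": 0, "ay": 0, "az": 0}, {"x": 0, "y": -0.03, "z": -0.003, "ax": 0, "ay": 0, "az": 0}]}}

```text
t: 24.9
tool_pos: [0.4868, -0.2348, 0.1999]
ee_rot: [-0.011, 0.742, 0.671, -0.01]
contact_force: [0.6, -0.8, -3.5]
opening: 0.0092
finger_force: 26.7
```

Emit:
{"api": "drive_tool", "payload": {"deltas": [{"x": 0, "y": -0.015, "z": 0, "ax": 0, "ay": 0, "az": 0}, {"x": 0, "y": -0.03, "z": 0, "ax": -0.01, "ay": 0, "az": 0}, {"x": 0, "y": -0.03, "z": -0.02, "ax": -0.02, "ay": 0, "az": 0}, {"x": 0, "y": -0.03, "z": -0.05, "ax": -0.03, "ay": 0, "az": 0}, {"x": 0, "y": -0.03, "z": -0.08, "ax": -0.03, "ay": 0, "az": 0}, {"x": 0, "y": -0.03, "z": -0.11, "ax": -0.03, "ay": 0, "az": 0}, {"x": 0, "y": -0.03, "z": -0.135, "ax": -0.03, "ay": 0, "az": 0}, {"x": 0, "y": -0.03, "z": -0.15, "ax": -0.03, "ay": 0, "az": 0}, {"x": 0, "y": -0.03, "z": -0.155, "ax": -0.03, "ay": 0, "az": 0}, {"x": 0, "y": -0.03, "z": -0.155, "ax": -0.03, "ay": 0, "az": 0}, {"x": 0, "y": -0.03, "z": -0.155, "ax": -0.03, "ay": 0, "az": 0}]}}

```text
t: 26.0
tool_pos: [0.462, -0.2322, 0.3542]
ee_rot: [-0.001, 0.742, 0.671, -0.0]
contact_force: [0.7, 0.2, -3.6]
opening: 0.0094
finger_force: 26.7
```

Run:
```python
from h import *
st=ctrl.state();print(st['t'],st['tool_pos'],st['ee_rot'],st['contact_force'],st['opening'])
t=ctrl.snapshot('top')
P,C=cloud(t,(60,399,120,560))
red=(C[:,0]>90)&(C[:,1]<70)&(C[:,2]<70)&(P[:,2]>.2)&(abs(P[:,1]-st['tool_pos'][1])<.1)&(abs(P[:,0]-st['tool_pos'][0])<.1)
q=P[red];print(len(q),q.min(0),q.max(0),q.mean(0))
# tray: white pixels z<.03
w=(C.min(1)>150)&(P[:,2]<.03)&(abs(P[:,0]-.61)<.15)&(abs(P[:,1]-.183)<.18)
print('tray',w.sum(),cv2.minAreaRect(P[w][:,:2].astype(np.float32)))
ctrl.snapshot('side')
for c in('top','side'):
  for n in('caddy_red','caddy_blue','tray'):
    print(c,n,[(round(d['score'],2),d['location'].round(3) if hasattr(d['location'],'round') else d['location']) for d in ctrl.landmark_of(n,c)[:4]])
```

```text
26.0 [ 0.46197516 -0.23220346  0.35420069] [-9.54141610e-04  7.41566468e-01  6.70878678e-01 -2.50245990e-04] [ 0.65739044  0.18803613 -3.58125363] 0.009363007966850165
205 [ 0.44437462 -0.24205385  0.21866554] [ 0.54791921 -0.1544268   0.59250173] [ 0.47343867 -0.20732866  0.29251778]
tray 8557 ((0.6028290390968323, 0.16623280942440033), (0.3207586109638214, 0.24648869037628174), 88.74065399169922)
top caddy_red [(0.8, [0.4611, -0.2327, 0.2657]), (0.51, [0.7647, -0.2505, 0.0021])]
top caddy_blue [(0.8, [0.5816, -0.1033, 0.0993])]
top tray [(0.97, [0.61, 0.1825, 0.0034])]
side caddy_red [(0.76, [0.4603, -0.2312, 0.2659]), (0.64, [0.7601, -0.2529, -0.0006]), (0.59, [0.5082, -0.3985, 0.0016])]
side caddy_blue [(0.83, [0.5809, -0.1078, 0.1044])]
side tray [(0.75, [0.6072, 0.1835, -0.0048])]
```

Emit:
{"api": "drive_tool", "payload": {"deltas": [{"x": 0.01, "y": 0, "z": -0.01, "ax": 0, "ay": 0, "az": 0}, {"x": 0.03, "y": 0, "z": -0.02, "ax": 0, "ay": 0, "az": 0}, {"x": 0.06, "y": 0, "z": -0.02, "ax": 0, "ay": 0, "az": 0}, {"x": 0.09, "y": 0, "z": -0.02, "ax": 0, "ay": 0, "az": 0}, {"x": 0.12, "y": 0.005, "z": -0.02, "ax": 0, "ay": 0, "az": 0}, {"x": 0.15, "y": 0.01, "z": -0.02, "ax": 0, "ay": 0, "az": 0}, {"x": 0.18, "y": 0.015, "z": -0.02, "ax": 0, "ay": 0, "az": 0}, {"x": 0.21, "y": 0.02, "z": -0.02, "ax": 0, "ay": 0, "az": 0}, {"x": 0.24, "y": 0.025, "z": -0.02, "ax": 0, "ay": 0, "az": 0}, {"x": 0.27, "y": 0.03, "z": -0.02, "ax": 0, "ay": 0, "az": 0}, {"x": 0.3, "y": 0.035, "z": -0.02, "ax": 0, "ay": 0, "az": 0}, {"x": 0.33, "y": 0.04, "z": -0.02, "ax": 0, "ay": 0, "az": 0}, {"x": 0.36, "y": 0.045, "z": -0.02, "ax": 0, "ay": 0, "az": 0}, {"x": 0.385, "y": 0.05, "z": -0.02, "ax": 0, "ay": 0, "az": 0}, {"x": 0.405, "y": 0.052, "z": -0.02, "ax": 0, "ay": 0, "az": 0}, {"x": 0.416, "y": 0.052, "z": -0.02, "ax": 0, "ay": 0, "az": 0}, {"x": 0.421, "y": 0.052, "z": -0.02, "ax": 0, "ay": 0, "az": 0}, {"x": 0.421, "y": 0.052, "z": -0.02, "ax": 0, "ay": 0, "az": 0}, {"x": 0.421, "y": 0.052, "z": -0.02, "ax": 0, "ay": 0, "az": 0}]}}

```text
t: 28.3
tool_pos: [0.5558, 0.1807, 0.3759]
ee_rot: [0.0, 0.742, 0.671, 0.0]
contact_force: [0.6, -0.5, -2.2]
opening: 0.0092
finger_force: 26.7
```

Run:
```python
from h import *
st=ctrl.state();print(st['t'],st['tool_pos'],st['ee_rot'],st['contact_force'],st['opening'])
for c in('top','side'):
  ctrl.snapshot(c)
  for n in('caddy_red','caddy_red_eye','tray','dish','jar'):
    print(c,n,[(round(d['score'],2),np.round(d['location'],4).tolist()) for d in ctrl.landmark_of(n,c)[:4]])
```

```text
28.3 [0.55579961 0.18074287 0.37593523] [1.88166968e-04 7.41840910e-01 6.70575873e-01 1.66710923e-04] [ 0.56423973 -0.45087398 -2.19206597] 0.00921851913012874
top caddy_red [(0.75, [0.5573, 0.1817, 0.2908]), (0.72, [0.5119, -0.399, -0.0025]), (0.71, [0.7636, -0.2522, -0.001])]
top caddy_red_eye [(0.85, [0.5122, -0.3946, 0.1501]), (0.72, [0.5572, 0.18, 0.4022]), (0.69, [0.6115, 0.1792, 0.0031])]
top tray [(0.89, [0.6079, 0.1819, 0.0041])]
top dish [(0.79, [0.6725, 0.1093, 0.0059])]
top jar [(0.53, [0.678, 0.2707, 0.0028])]
side caddy_red [(0.8, [0.5546, 0.1829, 0.2867]), (0.64, [0.5099, -0.3953, 0.0017]), (0.56, [0.7589, -0.2542, 0.0])]
side caddy_red_eye [(0.75, [0.555, 0.179, 0.3991]), (0.73, [0.5151, -0.3953, 0.1449]), (0.59, [0.5823, -0.103, 0.1038]), (0.56, [0.5475, -0.2395, 0.2187])]
side tray [(0.88, [0.6091, 0.1816, -0.0034])]
side dish [(0.56, [0.6744, 0.1098, 0.004])]
side jar [(0.74, [0.6752, 0.2696, 0.006])]
```

Emit:
{"api": "drive_tool", "payload": {"deltas": [{"x": 0, "y": 0, "z": 0.02, "ax": 0, "ay": 0, "az": 0}, {"x": 0, "y": 0, "z": 0.05, "ax": 0, "ay": 0, "az": 0}, {"x": 0, "y": 0, "z": 0.085, "ax": 0, "ay": 0, "az": 0}, {"x": 0, "y": 0, "z": 0.12, "ax": 0, "ay": 0, "az": 0}, {"x": 0, "y": 0, "z": 0.155, "ax": 0, "ay": 0, "az": 0}, {"x": 0, "y": 0, "z": 0.19, "ax": 0, "ay": 0, "az": 0}, {"x": 0, "y": 0, "z": 0.22, "ax": 0, "ay": 0, "az": 0}, {"x": 0, "y": 0, "z": 0.245, "ax": 0, "ay": 0, "az": 0}, {"x": 0, "y": 0, "z": 0.26, "ax": 0, "ay": 0, "az": 0}, {"x": 0, "y": 0, "z": 0.27, "ax": 0, "ay": 0, "az": 0}, {"x": 0, "y": 0, "z": 0.274, "ax": 0, "ay": 0, "az": 0}, {"x": 0, "y": 0, "z": 0.274, "ax": 0, "ay": 0, "az": 0}, {"x": 0, "y": 0, "z": 0.274, "ax": 0, "ay": 0, "az": 0}]}}

```text
t: 30.2
tool_pos: [0.5566, 0.1816, 0.1029]
ee_rot: [0.001, 0.742, 0.671, 0.001]
contact_force: [-0.0, 0.4, -2.8]
opening: 0.0093
finger_force: 26.7
```

Emit:
{"api": "drive_tool", "payload": {"deltas": [{"x": 0, "y": 0, "z": 0.001, "ax": 0, "ay": 0, "az": 0}, {"x": 0, "y": 0, "z": 0.002, "ax": 0, "ay": 0, "az": 0}, {"x": 0, "y": 0, "z": 0.003, "ax": 0, "ay": 0, "az": 0}, {"x": 0, "y": 0, "z": 0.004, "ax": 0, "ay": 0, "az": 0}, {"x": 0, "y": 0, "z": 0.004, "ax": 0, "ay": 0, "az": 0}]}}

```text
t: 30.7
tool_pos: [0.5558, 0.1814, 0.0973]
ee_rot: [-0.0, 0.742, 0.671, -0.0]
contact_force: [0.0, 0.0, -3.1]
opening: 0.0096
finger_force: 26.7
```

Emit:
{"api": "drive_tool", "payload": {"deltas": [{"x": 0, "y": 0, "z": 0.001, "ax": 0, "ay": 0, "az": 0}, {"x": 0, "y": 0, "z": 0.002, "ax": 0, "ay": 0, "az": 0}, {"x": 0, "y": 0, "z": 0.003, "ax": 0, "ay": 0, "az": 0}, {"x": 0, "y": 0, "z": 0.003, "ax": 0, "ay": 0, "az": 0}]}}

```text
t: 31.1
tool_pos: [0.5558, 0.1814, 0.0943]
ee_rot: [-0.0, 0.742, 0.671, -0.0]
contact_force: [-0.5, 0.2, -4.1]
opening: 0.0093
finger_force: 26.7
```

Emit:
{"api": "drive_tool", "payload": {"deltas": [{"x": 0, "y": 0, "z": 0.001, "ax": 0, "ay": 0, "az": 0}, {"x": 0, "y": 0, "z": 0.002, "ax": 0, "ay": 0, "az": 0}, {"x": 0, "y": 0, "z": 0.002, "ax": 0, "ay": 0, "az": 0}]}}

```text
t: 31.4
tool_pos: [0.5558, 0.1814, 0.0923]
ee_rot: [-0.0, 0.742, 0.671, -0.0]
contact_force: [0.1, 0.2, -2.8]
opening: 0.0094
finger_force: 26.7
```

Emit:
{"api": "drive_tool", "payload": {"deltas": [{"x": 0, "y": 0, "z": 0.001, "ax": 0, "ay": 0, "az": 0}, {"x": 0, "y": 0, "z": 0.002, "ax": 0, "ay": 0, "az": 0}, {"x": 0, "y": 0, "z": 0.002, "ax": 0, "ay": 0, "az": 0}]}}

```text
t: 31.7
tool_pos: [0.5558, 0.1814, 0.0903]
ee_rot: [-0.0, 0.742, 0.671, -0.0]
contact_force: [0.1, 0.1, -3.6]
opening: 0.0096
finger_force: 26.7
```

Emit:
{"api": "drive_tool", "payload": {"deltas": [{"x": 0, "y": 0, "z": 0.001, "ax": 0, "ay": 0, "az": 0}, {"x": 0, "y": 0, "z": 0.001, "ax": 0, "ay": 0, "az": 0}]}}

```text
t: 31.9
tool_pos: [0.5562, 0.1815, 0.0902]
ee_rot: [0.0, 0.742, 0.671, 0.001]
contact_force: [-0.1, -0.6, -0.2]
opening: 0.0094
finger_force: 27.2
```

The caddy rests on the tray. I'll settle it, release in steps and lift away.

Emit:
{"api": "drive_tool", "payload": {"deltas": [{"x": 0, "y": 0, "z": 0.0005, "ax": 0, "ay": 0, "az": 0}, {"x": 0, "y": 0, "z": 0.0005, "ax": 0, "ay": 0, "az": 0}]}}

```text
t: 32.1
tool_pos: [0.5564, 0.1816, 0.0902]
ee_rot: [0.0, 0.742, 0.671, 0.001]
contact_force: [-2.4, -0.6, 5.7]
opening: 0.0095
finger_force: 28.0
```

Emit:
{"api": "drive_tool", "payload": {"deltas": [{"x": 0, "y": 0, "z": 0, "ax": 0, "ay": 0, "az": 0}, {"x": 0, "y": 0, "z": 0, "ax": 0, "ay": 0, "az": 0}, {"x": 0, "y": 0, "z": 0, "ax": 0, "ay": 0, "az": 0}], "claw": 0.7}}

```text
t: 32.4
tool_pos: [0.5558, 0.1814, 0.0887]
ee_rot: [-0.0, 0.742, 0.671, -0.0]
contact_force: [-0.0, 0.0, 0.1]
opening: 0.0127
finger_force: 0.0
```

Emit:
{"api": "drive_tool", "payload": {"deltas": [{"x": 0, "y": 0, "z": 0, "ax": 0, "ay": 0, "az": 0}, {"x": 0, "y": 0, "z": 0, "ax": 0, "ay": 0, "az": 0}, {"x": 0, "y": 0, "z": 0, "ax": 0, "ay": 0, "az": 0}, {"x": 0, "y": 0, "z": -0.005, "ax": 0, "ay": 0, "az": 0}, {"x": 0, "y": 0, "z": -0.02, "ax": 0, "ay": 0, "az": 0}, {"x": 0, "y": 0, "z": -0.05, "ax": 0, "ay": 0, "az": 0}, {"x": 0, "y": 0, "z": -0.09, "ax": 0, "ay": 0, "az": 0}, {"x": 0, "y": 0, "z": -0.13, "ax": 0, "ay": 0, "az": 0}, {"x": 0, "y": 0, "z": -0.16, "ax": 0, "ay": 0, "az": 0}, {"x": 0, "y": 0, "z": -0.18, "ax": 0, "ay": 0, "az": 0}, {"x": 0, "y": 0, "z": -0.18, "ax": 0, "ay": 0, "az": 0}, {"x": 0, "y": 0, "z": -0.18, "ax": 0, "ay": 0, "az": 0}], "claw": 0.3}}

```text
t: 33.6
tool_pos: [0.5559, 0.1814, 0.2692]
ee_rot: [0.0, 0.742, 0.671, 0.0]
contact_force: [-0.3, 0.8, -0.2]
opening: 0.0298
finger_force: 0.0
```

Run:
```python
from h import *
st=ctrl.state();print(st['t'],st['tool_pos'],st['contact_force'],st['opening'])
for c in('top','side'):
  ctrl.snapshot(c)
  for n in('caddy_red','caddy_red_eye','caddy_blue','tray','dish','jar','driver'):
    print(c,n,[(round(d['score'],2),np.round(d['location'],3).tolist()) for d in ctrl.landmark_of(n,c)[:4]])
keeper()
```

```text
33.6 [0.55586524 0.18142256 0.2691671 ] [-0.27062642  0.78744263 -0.1893082 ] 0.02980177369112391
top caddy_red [(0.94, [0.513, -0.395, -0.001]), (0.85, [0.557, 0.18, 0.002]), (0.5, [0.768, -0.253, 0.001])]
top caddy_red_eye [(0.95, [0.51, -0.397, 0.149]), (0.78, [0.763, -0.251, 0.077]), (0.77, [0.556, 0.181, 0.12])]
top caddy_blue [(0.85, [0.582, -0.106, 0.098])]
top tray [(0.7, [0.61, 0.181, 0.001])]
top dish [(0.57, [0.673, 0.111, 0.006])]
top jar [(0.52, [0.68, 0.271, 0.004])]
top driver [(0.78, [0.411, -0.026, 0.001]), (0.47, [0.518, -0.241, 0.222]), (0.44, [0.674, 0.11, 0.008])]
side caddy_red [(0.77, [0.554, 0.182, 0.003]), (0.65, [0.508, -0.397, 0.003]), (0.42, [0.561, -0.102, 0.219]), (0.37, [0.76, -0.251, 0.002])]
side caddy_red_eye [(0.8, [0.554, 0.178, 0.115]), (0.7, [0.511, -0.394, 0.143])]
side caddy_blue [(0.7, [0.581, -0.106, 0.101])]
side tray [(0.92, [0.61, 0.179, -0.004])]
side dish [(0.54, [0.675, 0.111, 0.004])]
side jar [(0.7, [0.673, 0.269, 0.007])]
side driver [(0.83, [0.41, -0.023, 0.0])]
orange n 25
[[-30.0, -0.0, 222.0], [-29.0, 2.0, 223.0], [-28.0, -5.0, 224.0], [-25.0, -4.0, 225.0], [-24.0, 1.0, 224.0], [-24.0, -2.0, 221.0], [-23.0, -4.0, 224.0], [-21.0, -6.0, 225.0], [-18.0, -1.0, 224.0], [-18.0, -4.0, 225.0], [-17.0, -4.0, 222.0], [-15.0, -3.0, 224.0], [-15.0, -7.0, 228.0], [-13.0, -2.0, 220.0], [-12.0, -4.0, 223.0], [-10.0, -3.0, 224.0], [-8.0, -2.0, 221.0], [-7.0, -3.0, 226.0], [-7.0, -3.0, 221.0], [-6.0, -2.0, 222.0], [-5.0, -3.0, 225.0], [-5.0, 1.0, 226.0], [-5.0, -4.0, 221.0], [-4.0, -3.0, 223.0], [-3.0, -1.0, 226.0]]
34.45 [0.5559 0.1814 0.269 ] [-0.4  0.1 -0.1] 0.02965107276567941 0.0
```

The red caddy stands upright on the tray (eye directly above its origin), the keeper has sprung back up, and nothing else has moved.

```bash
python3 -c "
from bench import ctrl
print(ctrl.job_done())"
```

```text
the job is handed in; nothing more can be done
None
```

The mid-sized red caddy is off the right hook and upright on the free half of the tray, and the job is handed in at about 34 s; on the way, one failed first slide pushed the fingertip against the keeper's side with up to about 15 N sideways, within the 32 N hook limit, and the last check showed the blue caddy and the rest unmoved.

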